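# Load and start the bench tumbler

## Robot

A 7-joint arm with a two-finger parallel gripper is mounted at the origin on the work surface. World frame = base frame: x ahead of the robot, y to its left, z up, the work surface at z = 0. Lengths are in m, angles in rad, forces in N, time in s.
With the tool pointing down it reaches from about 0.425 to 0.875 m from the base axis. Payload 4.7 kg.
Tool frame: the origin (TCP) lies on the centre line of the jaws, within the pads' length; the fingertips stand 22 mm ahead of it and the grasp point (between the pads) lies 3 mm ahead of it (ctrl.tcp_to_tips is the z of the fingertips in the tool frame, in m); z points along the fingers, y is the direction in which the jaws open and shut (so a half turn about z gives the same grasp; the last joint's range is limited). The gripper opens to 87 mm and grips with 3 to 60 N. Pads are 19 mm wide; open, the fingers measure 117 mm over their backs; the gripper's body (75 mm by 190 mm) begins 51 mm behind the grasp point.
Start: joints at [1.307, 0.321, -0.07, 1.45, 0.023, 1.371, -0.057], TCP at [0.178, -0.625, 0.245] pointing down, gripper open.
Joint ranges: [-2.86, 2.86], [-0.3, 2.09], [-1.38, 1.24], [0.06, 2.45], [-1.56, 4.7], [0.09, 2.05], [-2.69, 2.69]. Speed limits (rad/s): [2.57, 2.57, 3.14, 3.14, 3.14, 3.14, 3.14].

## Interface

Orientations are given as a rotation vector (axis times angle).
In Python, from bench import ctrl, cams gives the robot as it stands.
- The arm moves only by the tool move_arm, never from a script. Its argument "deltas" is a list of rows, each an object with "linear": the shift along the tool's x, y, z as a fraction of full scale, a list of three; "turn": the turn, a rotation vector about the tool's x, y, z as a fraction of full scale, a list of three; "claw": the closure, from 0 (fully open) to 1 (shut). In form: [{"linear": [tx, ty, tz], "turn": [wx, wy, wz], "claw": claw}, ...]. A call has 1 to 20 rows; each row shifts and turns the commanded pose from where the row before left it, along the tool's axes as they then stand; what a row does not reach is not made up. Full scale, the value 1, is 0.03 m for a shift and 4 degrees for a turn. A row lasts 1/12 s, in which the tool goes at most 41.7 mm and 7.16 degrees, less where a joint would pass 70% of its speed; a pose out of reach is approached as far as the arm can. A call with a number of a shift or a turn outside -1 to 1 is refused whole. A call with a gripper value outside its range is refused whole. The fingers move at their own pace and stop on an object; "grip_force" is the grip in N (left out, the last holds). Time passes only in rows, so rows that do not move let the fingers close. It gives the time, the measured TCP pose, the force and the opening at its end, in the units of the state.
- ctrl.get_state(): the state, without advancing time (a new reading comes with each control period).
- cams.get_image(name): name is "scene" or "side" or "wrist"; returns a dict with "image" (480x640x3 uint8, red, green, blue), "K" (3x3 intrinsics, pixels), "world_from_camera" (4x4, takes a point from camera to world coordinates); the wrist camera has in their place "tool_from_camera" (4x4, takes a point from camera to tool coordinates, whose origin is the TCP and whose axes are the flange's). Camera axes: x right, y down, z forward; pixel columns grow to the right and rows downward; lengths in m; the calibration is good to about 2 mm. A picture is of the moment at which its call begins: read the wrist's pose just before it. There is no depth.
- ctrl.close_job(): hands the job in, once; it reports no verdict.
The state is a dict: "time": time; "joint_positions": joint angles; "qd": joint speeds; "joint_torque": joint torques, N m; "position": TCP position; "tool_rot": TCP orientation; "ft_force": force on the tool from outside, world axes, zero at the start; "torque": the same for the moment, N m; "grip_width": opening from 0.0 (shut) to 1.0 (fully open).
Only numpy, scipy, OpenCV 4.12 (cv2) and the standard library are available. Lean on these libraries where they do the work, as an engineer would, in place of code of your own. Each camera call takes 0.05 s, during which the arm holds its last target. There are 200 camera calls.

## Task

Get the bench tumbler going on the rusty bearing blocks: first throw the red-knobbed lever into the load notch (white marker), swing the yellow-knobbed latch clear of the lid, raise the lid fully, and set every bearing block from the mat inside the tub. Then shut the lid, swing the latch back over it and throw the lever into the notch that has the green marker. Keep the lever in the load notch whenever the lid is up, and leave the glue bottle, the mug and the screwdriver alone.

Things in the scene. Friction and masses are not known exactly. Their poses are not given: they have to be found in the camera images.
- tumbler: the fixed machine; origin on the table under the tub's centre, x towards the lid hinge (away from the robot), y towards the gearbox, z up. All offsets here are in its frame, mm. Green tub: outside 180 (x) x 200 (y), walls 5, inner floor at z 50, rim at z 100. Grey gearbox: x -115 to 95, y 120 to 360, top at z 80. Latch post at x -50, y -121, 24 x 35, top at z 105.
- lever (a joint): lever angle q, rad; turns level about an upright axis at (60, 240). 0 = load notch (white marker, nearest the tub); 0.45, 0.90, 1.35 = speed notches (range -0.04 to 1.39). Knob at x = 60 - 120 cos(q - 0.675), y = 240 + 120 sin(q - 0.675), z 128. A sprung ball holds it in a notch and pulls it into the nearest; 2 N at the knob moves it on. Starts in a speed notch, rarely on a ridge between.
- lever_knob (a point): centre of the part to grip of the lever's upright red knob: 28 mm diameter, straight from 18 mm below to 20 mm above this point; the flat steel lever arm lies 34 mm below it.
- green_mark_top (a point): top centre of the green round marker (24 mm diameter, 8 mm thick, on the gearbox top), 155 mm from the lever's axis, in line with one of the three speed notches: with the lever in that notch the knob is 35 mm from it horizontally, towards the lever's axis. Blue and orange markers stand at the other two speed notches; which is where changes.
- latch (a joint): angle of the latch, rad: turns level about an upright axis at (-50, -125). 0 = arm over the lid's edge (latched, as it starts, within 0.1), grows as the knob swings towards the robot; 1.57 = pointing to -x, quite clear of the lid (range 0 to 1.6). Stays where left; about 1 N at the knob moves it. Its arm blocks the lid while over it. Knob at x = -50 - 75 sin q, y = -125 + 75 cos q, z 149.
- latch_knob (a point): centre of the part to grip of the latch's upright yellow knob: 24 mm diameter, straight from 14 mm below to 12 mm above this point; the flat arm's top lies 28 mm below it.
- lid (a joint): angle of the grey lid about its hinge (a horizontal axis along the machine's y), rad: 0 shut, 1.57 upright and fully open (its stop). A stiff hinge: it stays at any angle; about 3 N at the handle moves it.
- lid_handle (a point): centre of the lid's handle: a black round bar 20 mm in diameter, 44 mm long, parallel to the hinge, 35 mm in front of the lid's edge on a 22 mm wide, 6 mm thick neck; 235 mm from the hinge. Pinched by its two ends it turns between the fingers as the lid swings.
- lid_hinge (a point): middle of the lid's hinge axis, at (110, 0, 105) in the machine's frame.
- tub_floor (a point): centre of the tub's inner floor (inside 170 x 190 mm, 50 mm deep), x and y as the machine's.
- block1_center (a point): rusty brown cast-iron bearing block (one of up to four alike; None if absent in this run), 0.28 kg: foot 70 x 32 x 12 mm (long side along its x), with a 44 x 32 mm body in the middle, 36 mm tall in all; this point is its centre, 18 mm above its underside, z up through its top. It starts foot down on the mat. Pinch it across its 32 mm width (its y).
- block2_center (a point): rusty brown cast-iron bearing block (one of up to four alike; None if absent in this run), 0.28 kg: foot 70 x 32 x 12 mm (long side along its x), with a 44 x 32 mm body in the middle, 36 mm tall in all; this point is its centre, 18 mm above its underside, z up through its top. It starts foot down on the mat. Pinch it across its 32 mm width (its y).
- block3_center (a point): rusty brown cast-iron bearing block (one of up to four alike; None if absent in this run), 0.28 kg: foot 70 x 32 x 12 mm (long side along its x), with a 44 x 32 mm body in the middle, 36 mm tall in all; this point is its centre, 18 mm above its underside, z up through its top. It starts foot down on the mat. Pinch it across its 32 mm width (its y).
- block4_center (a point): rusty brown cast-iron bearing block (one of up to four alike; None if absent in this run), 0.28 kg: foot 70 x 32 x 12 mm (long side along its x), with a 44 x 32 mm body in the middle, 36 mm tall in all; this point is its centre, 18 mm above its underside, z up through its top. It starts foot down on the mat. Pinch it across its 32 mm width (its y).
- block1: the same bearing block 1, its origin at the centre of its underside.
- block2: the same bearing block 2, its origin at the centre of its underside.
- block3: the same bearing block 3, its origin at the centre of its underside.
- block4: the same bearing block 4, its origin at the centre of its underside.
- mat: black rubber mat, 250 x 250 x 3 mm, fixed to the table, on which the blocks start; origin under its centre.
- glue_mid (a point): middle of a yellow glue bottle (56 mm diameter, 150 mm tall); leave it alone.
- mug_mid (a point): middle of a blue mug (80 mm diameter, 90 mm tall); leave it alone.
- driver_grip (a point): handle of a red screwdriver (200 mm) lying on the table; leave it alone.
Not all that is in view belongs to the job. Leave any pink or turquoise look-alike of the block2 alone.

How it is judged:
On the way, in this order (a step that is already met when the one before it is completed fails the run):
1. the lever rests in the load notch (within 0.1 rad) (value of joint lever between -0.1 and 0.1 rad), for 0.2 s.
2. the latch is swung clear of the lid (beyond 1.1 rad) (value of joint latch above 1.1 rad), for 0.2 s.
3. the lid is raised (beyond 1.3 rad) (value of joint lid above 1.3 rad), for 0.2 s.
4. every bearing block lies in the tub, wholly below the rim, let go (x of block1_center in the frame of tumbler between -0.085 and 0.085 m and y of block1_center in the frame of tumbler between -0.095 and 0.095 m and z of block1_center in the frame of tumbler between 0.055 and 0.095 m and x of block2_center in the frame of tumbler between -0.085 and 0.085 m and y of block2_center in the frame of tumbler between -0.095 and 0.095 m and z of block2_center in the frame of tumbler between 0.055 and 0.095 m and x of block3_center in the frame of tumbler between -0.085 and 0.085 m and y of block3_center in the frame of tumbler between -0.095 and 0.095 m and z of block3_center in the frame of tumbler between 0.055 and 0.095 m and x of block4_center in the frame of tumbler between -0.085 and 0.085 m and y of block4_center in the frame of tumbler between -0.095 and 0.095 m and z of block4_center in the frame of tumbler between 0.055 and 0.095 m and linear speed of each of block1, block2, block3, block4 below 0.05 m/s and contact force between the fingers and block1 below 0.5 N and contact force between the fingers and block2 below 0.5 N and contact force between the fingers and block3 below 0.5 N and contact force between the fingers and block4 below 0.5 N), for 0.2 s.
5. the lid is shut (within 0.05 rad) (value of joint lid below 0.05 rad), for 0.2 s.
6. the latch is back over the lid (within 0.2 rad) (value of joint latch below 0.2 rad), for 0.2 s.
7. the lever is in the notch with the green marker (horizontal distance between lever_knob and green_mark_top below 0.042 m and velocity of joint lever between -0.1 and 0.1 rad/s), for 0.2 s.
At the end, for the whole second after the job is handed in: every block present lies in the tub at rest with its centre between the walls and below the rim, the lid is shut within 0.05 rad, the latch is over it within 0.2 rad, and the lever rests in the green marker's notch (knob within 42 mm of the marker's centre, 35 mm being exact) (all of step 7 and x of block1_center in the frame of tumbler between -0.085 and 0.085 m and y of block1_center in the frame of tumbler between -0.095 and 0.095 m and z of block1_center in the frame of tumbler between 0.055 and 0.095 m and x of block2_center in the frame of tumbler between -0.085 and 0.085 m and y of block2_center in the frame of tumbler between -0.095 and 0.095 m and z of block2_center in the frame of tumbler between 0.055 and 0.095 m and x of block3_center in the frame of tumbler between -0.085 and 0.085 m and y of block3_center in the frame of tumbler between -0.095 and 0.095 m and z of block3_center in the frame of tumbler between 0.055 and 0.095 m and x of block4_center in the frame of tumbler between -0.085 and 0.085 m and y of block4_center in the frame of tumbler between -0.095 and 0.095 m and z of block4_center in the frame of tumbler between 0.055 and 0.095 m and linear speed of each of block1, block2, block3, block4 below 0.05 m/s and value of joint lid below 0.05 rad and value of joint latch below 0.2 rad); the robot touches nothing.
It fails at once if the lid is up (over 0.2 rad) while the lever is out of the load notch (over 0.2 rad) (value of joint each of lid, lever above 0.2 rad).
It fails at once if the glue bottle, mug or screwdriver is moved more than 3 cm (distance of any of glue_mid, mug_mid, driver_grip from where it was at the start of the episode above 0.03 m).
Of block1, block2, block3, block4 only 2 to 4 are there at a start; the rules pass over those that are not, and their reading is None.
At some moment in a run one of block1, block2, block3, block4 may be knocked a few centimetres aside while the robot is not near it.
Once in a run the grip may slacken for a moment while it holds something.
It also fails if it takes over 210 s, if anything falls off the work surface, if the arm or the gripper's body presses on something with over 40 N, if the wrist force passes 120 N, or if a joint passes its speed limit or range.

## Working session

There is one attempt and no reset: what is moved stays moved. The work goes in short steps, Python scripts to look and compute and a tool call to move; the robot and the scene stay as the last step left them, time stands still between calls to the robot, and variables do not carry over. Pictures are saved under pics/ and viewed, about 12 in all and at most 16, crops included, and the job is handed in when it is done.

Besides the shell and the picture viewer there is one more tool, called after "Call:" in YAML: its name, and indented under it one key for each argument. move_arm: Moves the arm, as the interface text tells. Shift numbers are shares of 0.03 m and turn numbers shares of 4 degrees, none past 1 either way. Its arguments: {"type":"object","properties":{"deltas":{"type":"array"},"grip_force":{"type":"number"}},"required":["deltas"]}

```bash
ls; mkdir -p pics; cat > h.py <<'E'
from bench import ctrl, cams
import numpy as np, cv2
from scipy.spatial.transform import Rotation as R
def grab(n,save=None):
    s=ctrl.get_state(); d=cams.get_image(n)
    T=np.array(d.get("world_from_camera", np.eye(4)))
    if n=="wrist":
        W=np.eye(4); W[:3,:3]=R.from_rotvec(s["tool_rot"]).as_matrix(); W[:3,3]=s["position"]
        T=W@np.array(d["tool_from_camera"])
    if save: cv2.imwrite("pics/"+save,cv2.cvtColor(d["image"],cv2.COLOR_RGB2BGR))
    return d["image"],np.array(d["K"]),T
def plane(K,T,uv,z):
    r=T[:3,:3]@np.linalg.solve(K,[uv[0],uv[1],1.]); return T[:3,3]+r*(z-T[2,3])/r[2]
def proj(K,T,p):
    c=np.linalg.inv(T)@np.append(p,1); q=K@c[:3]; return q[:2]/q[2]
E
python3 - <<'E'
from h import *
print(ctrl.get_state()); print(ctrl.tcp_to_tips)
for n in("scene","side","wrist"):
    i,K,T=grab(n,n+"0.png"); print(n,K.round(0).tolist(),T.round(3).tolist())
E
```

```text
pics
{'time': 0.0, 'joint_positions': array([ 1.30710968,  0.32181862, -0.07006188,  1.45166533,  0.02262751,
        1.37082773, -0.05690643]), 'qd': array([-0.00049013,  0.00105655,  0.00157278, -0.00106347, -0.00072293,
       -0.00301614,  0.00162223]), 'joint_torque': array([-5.71619040e-06, -4.91290998e+01, -4.04005134e-01, -3.12524235e+01,
       -6.38774643e-02,  4.36365476e-02,  1.61472344e-04]), 'position': array([ 0.17803682, -0.62460351,  0.24346902]), 'tool_rot': array([-3.10946410e+00, -4.34694879e-01,  6.27321150e-04]), 'ft_force': array([ 0.62325173, -0.0518471 ,  0.34862144]), 'torque': array([-0.03060417, -0.01259053, -0.01394842]), 'grip_width': 0.9984458545822549}
0.022
scene [[517.0, 0.0, 317.0], [0.0, 517.0, 240.0], [0.0, 0.0, 1.0]] [[-0.614, 0.535, -0.58, 1.144], [0.79, 0.427, -0.441, 0.481], [0.012, -0.729, -0.685, 0.854], [0.0, 0.0, 0.0, 1.0]]
side [[535.0, 0.0, 323.0], [0.0, 535.0, 233.0], [0.0, 0.0, 1.0]] [[0.987, -0.099, 0.123, 0.375], [-0.157, -0.663, 0.732, -0.743], [0.009, -0.742, -0.67, 0.805], [0.0, 0.0, 0.0, 1.0]]
wrist [[393.0, 0.0, 316.0], [0.0, 393.0, 239.0], [0.0, 0.0, 1.0]] [[0.274, -0.931, -0.242, 0.244], [-0.962, -0.265, -0.068, -0.606], [-0.001, 0.252, -0.968, 0.384], [0.0, 0.0, 0.0, 1.0]]
```

View pics/scene0.png

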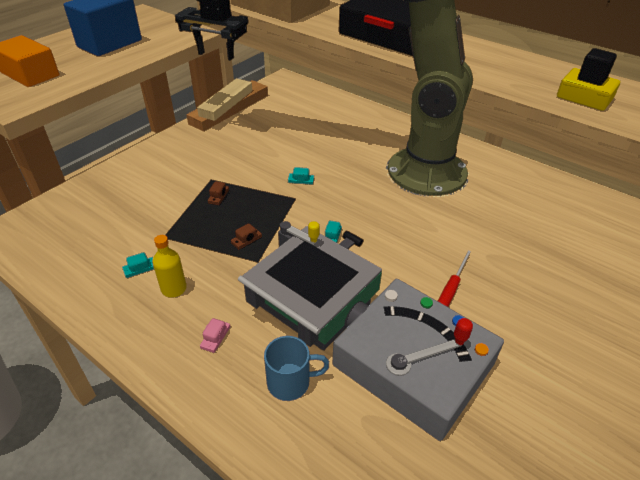

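View pics/side0.png

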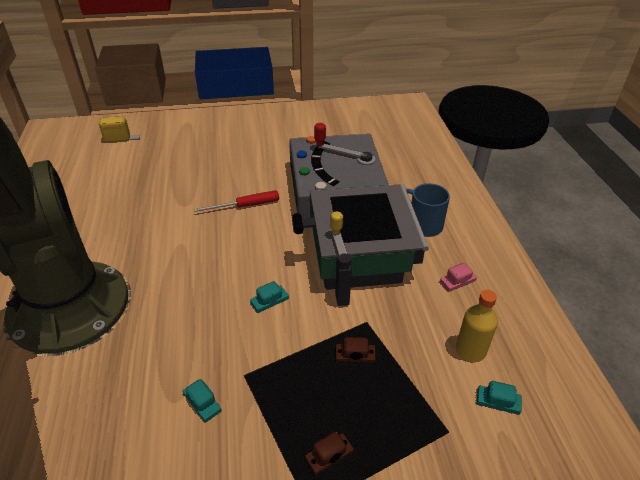

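```bash
cat > m.py <<'E'
from h import *
RNG={"red":((0,170,90),(6,255,255)),"yellow":((24,150,120),(32,255,255)),"green":((55,150,60),(75,255,255)),"blue":((108,160,90),(125,255,255)),"orange":((8,200,180),(20,255,255)),"white":((0,0,170),(180,60,255)),"rust":((2,110,25),(14,255,130)),"black":((0,0,0),(180,255,22))}
def blobs(img,c,amin=25):
    h=cv2.cvtColor(img,cv2.COLOR_RGB2HSV); m=cv2.inRange(h,*map(np.array,RNG[c]))
    n,l,st,ce=cv2.connectedComponentsWithStats(m)
    return [(int(st[i,4]),ce[i].round(1).tolist(),st[i,:4].tolist()) for i in range(1,n) if st[i,4]>=amin]
E
python3 - <<'E'
from m import *
for n in("scene","side"):
    img=cv2.cvtColor(cv2.imread(f"pics/{n}0.png"),cv2.COLOR_BGR2RGB)
    for c in RNG:
        print(n,c,[b for b in blobs(img,c) if c!="black" or b[0]>800][:12])
E
```

```text
scene red [(229, [378.3, 21.4], [364, 15, 30, 14]), (342, [449.2, 290.1], [438, 275, 22, 32]), (336, [462.8, 330.4], [454, 318, 19, 27])]
scene yellow [(1311, [586.6, 90.0], [558, 68, 62, 42]), (153, [313.1, 229.4], [308, 221, 11, 18]), (926, [166.4, 271.9], [153, 248, 27, 49])]
scene green [(95, [426.3, 302.2], [421, 297, 12, 11])]
scene blue []
scene orange [(696, [20.3, 47.1], [0, 36, 48, 24]), (83, [160.0, 238.5], [154, 235, 13, 8]), (100, [481.6, 348.2], [476, 343, 12, 11])]
scene white [(164, [279.8, 304.5], [239, 277, 79, 54]), (85, [390.8, 294.0], [385, 290, 12, 9])]
scene rust [(69, [618.7, 7.5], [609, 0, 25, 14]), (25, [466.7, 4.8], [459, 2, 16, 6]), (29, [511.8, 4.9], [506, 2, 14, 8]), (32, [602.0, 6.3], [597, 2, 12, 11]), (37, [498.5, 14.2], [493, 9, 12, 10]), (30, [605.0, 12.6], [599, 8, 12, 11]), (36, [531.1, 14.9], [524, 11, 14, 9]), (28, [592.0, 15.0], [587, 12, 12, 8]), (43, [608.8, 18.5], [602, 15, 15, 8]), (31, [525.5, 22.3], [520, 18, 12, 9]), (49, [553.8, 29.6], [544, 25, 21, 10]), (37, [584.1, 37.0], [576, 30, 14, 12])]
scene black [(1679, [374.6, 30.8], [340, 6
[... 294 characters left out ...]
de rust [(12265, [164.6, 55.5], [40, 0, 275, 116]), (1237, [10.6, 84.8], [0, 20, 29, 119]), (28, [628.4, 86.0], [623, 81, 11, 10]), (49, [631.4, 112.0], [626, 103, 14, 16]), (43, [312.5, 137.1], [306, 125, 11, 19]), (266, [290.4, 188.2], [285, 162, 12, 54]), (134, [247.7, 205.6], [216, 200, 62, 11]), (26, [204.8, 212.1], [194, 210, 21, 5]), (1059, [311.7, 267.9], [284, 227, 63, 81]), (225, [386.9, 283.2], [350, 272, 64, 19]), (46, [10.7, 294.2], [6, 286, 10, 20]), (105, [485.8, 302.3], [479, 294, 17, 14])]
side black [(5407, [493.7, 116.9], [439, 86, 110, 63]), (1937, [14.6, 178.0], [0, 119, 35, 106]), (2501, [366.1, 217.5], [331, 194, 70, 48]), (17573, [343.5, 408.2], [245, 323, 204, 157])]
```

```bash
python3 - <<'E'
from m import *
from scipy.optimize import least_squares
C={}
for n in("scene","side"):
    d=cams.get_image(n); C[n]=(np.array(d["K"]),np.array(d["world_from_camera"]))
pl=lambda n,uv,z: plane(*C[n],uv,z)
M={'w':(390.8,294),'g':(426.3,301.7),'o':(481.6,348)}
q={'w':0,'g':.45,'o':1.35}
loc={k:np.array([60-155*np.cos(q[k]-.675),240+155*np.sin(q[k]-.675)]) for k in M}
meas=[(loc[k],pl("scene",M[k],.086)[:2],k) for k in M]
S={'w':(320.5,184.6),'g':(304.2,170.1)}
meas+=[(loc[k],pl("side",S[k],.087)[:2],k+'s') for k in S]
meas.append((np.array([60-155*np.cos(.225),240+155*np.sin(.225)]),pl("side",(301.4,153),.087)[:2],'bs'))
# latch knob (q~0) and latch post top
meas.append((np.array([-50,-50]),pl("scene",(313.5,229.5),.149)[:2],'latch'))
meas.append((np.array([-50,-50]),pl("side",(337,222),.149)[:2],'latchs'))
f=lambda p:np.concatenate([R.from_euler('z',p[2]).as_matrix()[:2,:2]@a/1000+p[:2]-b for a,b,_ in meas])
s=least_squares(f,[.6,.0,0],loss='soft_l1',f_scale=.004); p=s.x
print(p,np.degrees(p[2])); 
for m,r in zip(meas,f(p).reshape(-1,2)): print(m[2],m[1].round(4),(r*1000).round(1))
np.save("mach.npy",p)
W=lambda x,y:R.from_euler('z',p[2]).as_matrix()[:2,:2]@[x/1000,y/1000]+p[:2]
ax=W(60,240)
for n,uv in(("scene",(462.8,329)),("side",(320,131))):
    k=pl(n,uv,.13)[:2]; v=R.from_euler('z',-p[2]).as_matrix()[:2,:2]@(k-ax); print("lever",k,np.hypot(*v),np.arctan2(v[1],-v[0])+.675)
for nm,l in(("handle",(-125,0)),("hinge",(110,0)),("post",(-50,-125)),("axis",(60,240)),("load",(60-120*np.cos(.675),240-120*np.sin(.675)))): print(nm,W(*l).round(4))
for n in("scene","side"):
    im=cv2.imread(f"pics/{n}0.png")
    for l,z in[((-90,-100),.0),((-125,22),.105),((-125,-22),.105),((90,-100),.1),((-90,100),.1),((90,100),.1),((-115,120),.08),((95,360),.08),((-115,360),.08),((95,120),.08)]:
        u=proj(*C[n],[*W(*l),z]); cv2.circle(im,tuple(map(int,u.round())),2,(255,0,255),-1)
    cv2.imwrite(f"pics/chk_{n}.png",im)
a=cv2.imread("pics/chk_scene.png")[170:450,160:520]; b=cv2.imread("pics/chk_side.png")[100:400,180:540]
cv2.imwrite("pics/chk.png",np.hstack([a,b[:280]]))
E
```

```text
[ 0.57833342  0.04990804 -0.04689336] -2.6867917510533643
w [0.5231 0.1947] [1. 1.]
g [0.4971 0.259 ] [-0.1  0.3]
o [0.5305 0.3894] [ 2.7 -0.1]
ws [0.5268 0.1991] [-2.7 -3.4]
gs [0.4983 0.2592] [-1.3  0.2]
bs [0.5009 0.3299] [-0.7 -1.4]
latch [0.5244 0.0026] [ 1.6 -0.3]
latchs [ 0.5263 -0.0015] [-0.3  3.8]
lever [0.549111   0.35190987] 0.11965237697956278 1.2031773986340333
lever [0.54931727 0.35227076] 0.11967628169845608 1.2066453090449372
handle [0.4535 0.0558]
hinge [0.6882 0.0448]
post [ 0.5225 -0.0726]
axis [0.6495 0.2868]
load [0.5524 0.2163]
```

View pics/chk.png

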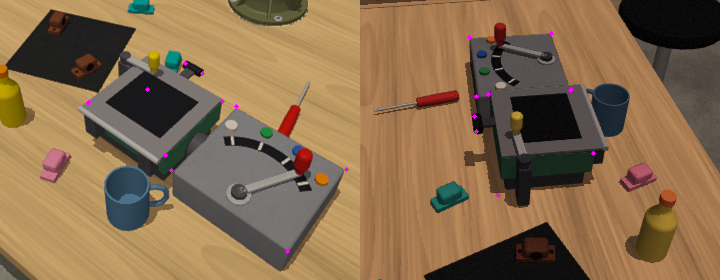

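Call:
move_arm:
  deltas:
    - {"linear": [0,0,0],"turn": [0,0,0.93],"claw": 0}
    - {"linear": [0,0,0],"turn": [0,0,0.93],"claw": 0}
    - {"linear": [0,0,0],"turn": [0,0,0.93],"claw": 0}
    - {"linear": [0,0,0],"turn": [0,0,0.93],"claw": 0}
    - {"linear": [0,0,0],"turn": [0,0,0.93],"claw": 0}
    - {"linear": [0,0,0],"turn": [0,0,0],"claw": 0}
  grip_force: 20

```text
time: 0.75
position: [0.1782, -0.625, 0.2444]
tool_rot: [-3.141, 0.076, 0.0]
ft_force: [-0.6, 0.4, 0.3]
grip_width: 1.001
```

```bash
cat > d.py <<'E'
# usage: d.py X Y Z [yaw_deg]  (machine mm, TCP target) -> move in tool axes, units of 30 mm / 4 deg
import sys; from h import *
p=np.load("mach.npy"); Rm=R.from_euler('z',p[2]); s=ctrl.get_state(); Rt=R.from_rotvec(s["tool_rot"])
cur=Rm.inv().apply(s["position"]-[p[0],p[1],0])*1000
a=list(map(float,sys.argv[1:]))
print("t",round(s["time"],1),"cur",cur.round(1),"grip mm",round(87*s["grip_width"],1),"F",s["ft_force"].round(1))
if len(a)>=3:
    yaw=a[3] if len(a)>3 else 0
    tgt=Rm*R.from_euler('z',yaw,degrees=True)*R.from_rotvec([np.pi,0,0])
    print("lin",(Rt.inv().apply(Rm.apply(np.array(a[:3])-cur))/30).round(2),"turn",(np.degrees((Rt.inv()*tgt).as_rotvec())/4).round(2))
E
python3 d.py -43.8 300 250
```

```text
t 0.8 cur [-368.  -693.   244.4] grip mm 87.1 F [-0.6  0.4  0.3]
lin [ 10.76 -33.12  -0.18] turn [-0.    0.   -0.02]
```

Call:
move_arm:
  deltas:
    - {"linear": [1,-1,0],"turn": [0,0,0],"claw": 0}
    - {"linear": [1,-1,0],"turn": [0,0,0],"claw": 0}
    - {"linear": [1,-1,0],"turn": [0,0,0],"claw": 0}
    - {"linear": [1,-1,0],"turn": [0,0,0],"claw": 0}
    - {"linear": [1,-1,0],"turn": [0,0,0],"claw": 0}
    - {"linear": [1,-1,0],"turn": [0,0,0],"claw": 0}
    - {"linear": [1,-1,0],"turn": [0,0,0],"claw": 0}
    - {"linear": [1,-1,0],"turn": [0,0,0],"claw": 0}
    - {"linear": [1,-1,0],"turn": [0,0,0],"claw": 0}
    - {"linear": [1,-1,0],"turn": [0,0,0],"claw": 0}
    - {"linear": [0.76,-1,0],"turn": [0,0,0],"claw": 0}
    - {"linear": [0,-1,0],"turn": [0,0,0],"claw": 0}
    - {"linear": [0,-1,0],"turn": [0,0,0],"claw": 0}
    - {"linear": [0,-1,0],"turn": [0,0,0],"claw": 0}
    - {"linear": [0,-1,0],"turn": [0,0,0],"claw": 0}
    - {"linear": [0,-1,0],"turn": [0,0,0],"claw": 0}
    - {"linear": [0,-1,0],"turn": [0,0,0],"claw": 0}
    - {"linear": [0,-1,0],"turn": [0,0,0],"claw": 0}
    - {"linear": [0,-1,0],"turn": [0,0,0],"claw": 0}
    - {"linear": [0,-1,0],"turn": [0,0,0],"claw": 0}

```text
time: 2.42
position: [0.5229, -0.0445, 0.2447]
tool_rot: [3.14, -0.07, 0.0]
ft_force: [0.1, 0.5, 0.5]
grip_width: 1.001
```

Call:
move_arm:
  deltas:
    - {"linear": [0,-1,0],"turn": [0,0,0],"claw": 0}
    - {"linear": [0,-1,0],"turn": [0,0,0],"claw": 0}
    - {"linear": [0,-1,0],"turn": [0,0,0],"claw": 0}
    - {"linear": [0,-1,0],"turn": [0,0,0],"claw": 0}
    - {"linear": [0,-1,0],"turn": [0,0,0],"claw": 0}
    - {"linear": [0,-1,0],"turn": [0,0,0],"claw": 0}
    - {"linear": [0,-1,0],"turn": [0,0,0],"claw": 0}
    - {"linear": [0,-1,0],"turn": [0,0,0],"claw": 0}
    - {"linear": [0,-1,0],"turn": [0,0,0],"claw": 0}
    - {"linear": [0,-1,0],"turn": [0,0,0],"claw": 0}
    - {"linear": [0,-1,0],"turn": [0,0,0],"claw": 0}
    - {"linear": [0,-1,0],"turn": [0,0,0],"claw": 0}
    - {"linear": [0,-1,0],"turn": [0,0,0],"claw": 0}
    - {"linear": [0,0,0],"turn": [0,0,0],"claw": 0}
    - {"linear": [0,0,0],"turn": [0,0,0],"claw": 0}

```text
time: 3.67
position: [0.5402, 0.3458, 0.2441]
tool_rot: [-3.14, 0.065, 0.002]
ft_force: [1.4, -0.5, -0.2]
grip_width: 1.004
```

```bash
python3 d.py -43.8 300 132; python3 -c "
from m import *
i,K,T=grab('wrist','w1.png'); p=np.load('mach.npy')
def q(uv,z): return (R.from_euler('z',-p[2]).apply(plane(K,T,uv,z)-[p[0],p[1],0])*1000).round(1)
for c in('red','orange','green','white','blue'):
  print(c,[(b,q(b[1],.088 if c!='red' else .148)) for b in blobs(i,c)])"
```

```text
t 3.7 cur [-52.  293.8 244.1] grip mm 87.4 F [ 1.4 -0.5 -0.2]
lin [ 0.28 -0.2   3.74] turn [-0.01  0.02  0.08]
red [((1221, [306.1, 234.0], [287, 214, 40, 41]), array([-42.2, 299.5, 148. ])), ((749, [402.5, 360.0], [389, 343, 26, 35]), array([-129.7,  234.4,  148. ]))]
orange []
green []
white [((4047, [365.8, 116.3], [307, 41, 115, 171]), array([ 30.6, 257.8,  88. ])), ((169, [288.3, 203.9], [279, 193, 20, 23]), array([-33.5, 314.5,  88. ])), ((170, [481.2, 202.9], [473, 192, 18, 23]), array([-32. , 167.6,  88. ])), ((104, [350.6, 228.8], [346, 221, 10, 17]), array([-52.7, 266.5,  88. ])), ((159, [417.3, 232.4], [413, 220, 10, 25]), array([-55.3, 214.6,  88. ])), ((778, [509.4, 238.8], [494, 224, 32, 31]), array([-60.1, 142.4,  88. ]))]
blue [((496, [339.6, 275.3], [327, 263, 25, 25]), array([-90.9, 274.3,  88. ]))]
```

View pics/w1.png

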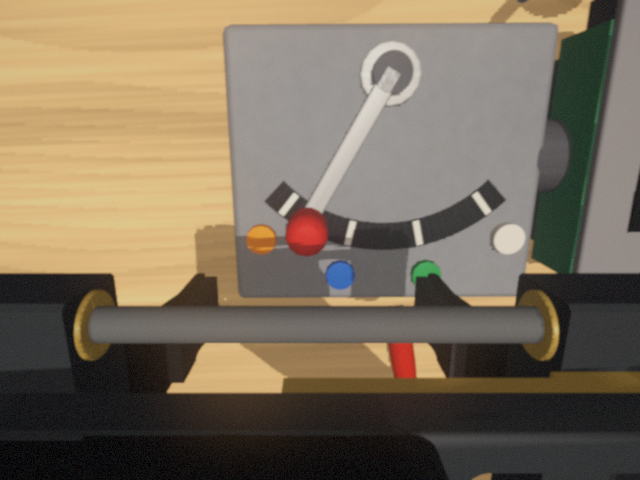

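Call:
move_arm:
  deltas:
    - {"linear": [0.28,-0.2,0.75],"turn": [0,0,0.08],"claw": 0}
    - {"linear": [0,0,0.75],"turn": [0,0,0],"claw": 0}
    - {"linear": [0,0,0.75],"turn": [0,0,0],"claw": 0}
    - {"linear": [0,0,0.75],"turn": [0,0,0],"claw": 0}
    - {"linear": [0,0,0.74],"turn": [0,0,0],"claw": 0}
    - {"linear": [0,0,0],"turn": [0,0,0],"claw": 0}
    - {"linear": [0,0,0],"turn": [0,0,0],"claw": 0}
    - {"linear": [0,0,0],"turn": [0,0,0],"claw": 0}

```text
time: 4.38
position: [0.5512, 0.3485, 0.1338]
tool_rot: [-3.14, 0.084, -0.003]
ft_force: [0.1, 0.3, 0.4]
grip_width: 1.004
```

```bash
python3 d.py -43.3 299.5 132
```

```text
t 4.4 cur [-41.1 297.  133.8] grip mm 87.4 F [0.1 0.3 0.4]
lin [-0.07 -0.08  0.06] turn [-0.01 -0.03 -0.1 ]
```

Call:
move_arm:
  deltas:
    - {"linear": [-0.07,-0.08,0.06],"turn": [0,0,-0.1],"claw": 1}
    - {"linear": [0,0,0],"turn": [0,0,0],"claw": 1}
    - {"linear": [0,0,0],"turn": [0,0,0],"claw": 1}
    - {"linear": [0,0,0],"turn": [0,0,0],"claw": 1}
    - {"linear": [0,0,0],"turn": [0,0,0],"claw": 1}
    - {"linear": [0,0,0],"turn": [0,0,0],"claw": 1}
    - {"linear": [0,0,0],"turn": [0,0,0],"claw": 1}
  grip_force: 15

```text
time: 4.97
position: [0.5481, 0.3517, 0.1305]
tool_rot: [3.141, -0.071, 0.0]
ft_force: [0.3, -0.1, 0.0]
grip_width: 0.557
```

Call:
move_arm:
  deltas:
    - {"linear": [-0.18,0.35,0],"turn": [0,0,0],"claw": 1}
    - {"linear": [-0.15,0.37,0],"turn": [0,0,0],"claw": 1}
    - {"linear": [-0.11,0.38,0],"turn": [0,0,0],"claw": 1}
    - {"linear": [-0.07,0.39,0],"turn": [0,0,0],"claw": 1}
    - {"linear": [-0.03,0.4,0],"turn": [0,0,0],"claw": 1}
    - {"linear": [0.01,0.4,0],"turn": [0,0,0],"claw": 1}
    - {"linear": [0.05,0.4,0],"turn": [0,0,0],"claw": 1}
    - {"linear": [0.09,0.39,0],"turn": [0,0,0],"claw": 1}
    - {"linear": [0.13,0.38,0],"turn": [0,0,0],"claw": 1}
    - {"linear": [0.17,0.36,0],"turn": [0,0,0],"claw": 1}
    - {"linear": [0.2,0.35,0],"turn": [0,0,0],"claw": 1}
    - {"linear": [0.23,0.32,0],"turn": [0,0,0],"claw": 1}
    - {"linear": [0,0,0],"turn": [0,0,0],"claw": 1}
    - {"linear": [0,0,0],"turn": [0,0,0],"claw": 1}
    - {"linear": [0,0,0],"turn": [0,0,0],"claw": 1}

```text
time: 6.22
position: [0.5529, 0.2151, 0.1307]
tool_rot: [3.139, -0.074, 0.001]
ft_force: [-2.3, -1.4, 3.7]
grip_width: 0.316
```

```bash
python3 d.py -33.7 165 132
```

```text
t 6.2 cur [-33.2 163.8 130.7] grip mm 27.5 F [-2.3 -1.4  3.7]
lin [-0.02 -0.04 -0.04] turn [ 0.03 -0.01 -0.01]
```

Call:
move_arm:
  deltas:
    - {"linear": [0,0,0],"turn": [0,0,0],"claw": 0}
    - {"linear": [0,0,0],"turn": [0,0,0],"claw": 0}
    - {"linear": [0,0,0],"turn": [0,0,0],"claw": 0}
    - {"linear": [0,0,0],"turn": [0,0,0],"claw": 0}
    - {"linear": [0,0,0],"turn": [0,0,0],"claw": 0}
    - {"linear": [0,0,0],"turn": [0,0,0],"claw": 0}
    - {"linear": [0,0,-1],"turn": [0,0,0],"claw": 0}
    - {"linear": [0,0,-1],"turn": [0,0,0],"claw": 0}
    - {"linear": [0,0,-1],"turn": [0,0,0],"claw": 0}
    - {"linear": [0,0,-1],"turn": [0,0,0],"claw": 0}
    - {"linear": [-0.1,1,0],"turn": [0,0,0],"claw": 0}
    - {"linear": [-0.1,1,0],"turn": [0,0,0],"claw": 0}
    - {"linear": [-0.1,1,0],"turn": [0,0,0],"claw": 0}
    - {"linear": [-0.1,1,0],"turn": [0,0,0],"claw": 0}
    - {"linear": [-0.1,1,0],"turn": [0,0,0],"claw": 0}
    - {"linear": [0,1,0],"turn": [0,0,0],"claw": 0}
    - {"linear": [0,1,0],"turn": [0,0,0],"claw": 0}
    - {"linear": [0,0,0],"turn": [0,0,0],"claw": 0}
    - {"linear": [0,0,0],"turn": [0,0,0],"claw": 0}

```text
time: 7.8
position: [0.5276, 0.0053, 0.2504]
tool_rot: [3.14, -0.078, -0.0]
ft_force: [0.6, 0.7, -0.2]
grip_width: 0.998
```

```bash
python3 d.py -50 -50 152; python3 -c "
from m import *
i,K,T=grab('wrist','w2.png'); p=np.load('mach.npy')
def q(uv,z): return (R.from_euler('z',-p[2]).apply(plane(K,T,uv,z)-[p[0],p[1],0])*1000).round(1)
for c,z in(('red',.148),('yellow',.161)):
  print(c,[(b,q(b[1],z)) for b in blobs(i,c)])"
```

```text
t 7.8 cur [-48.6 -46.9 250.4] grip mm 86.9 F [ 0.6  0.7 -0.2]
lin [-0.05  0.1   3.28] turn [ 0.01 -0.   -0.04]
red [((1411, [18.9, 215.7], [0, 197, 47, 44]), array([-27.6, 139.2, 148. ]))]
yellow [((1134, [318.6, 253.2], [301, 231, 37, 43]), array([-49.1, -49.1, 161. ]))]
```

View pics/w2.png

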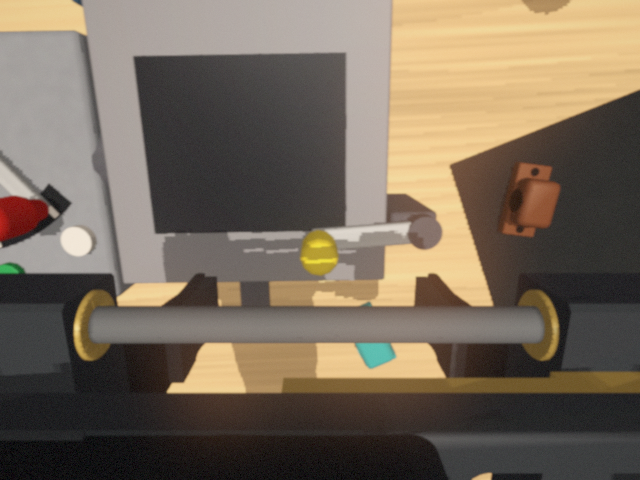

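Call:
move_arm:
  deltas:
    - {"linear": [-0.08,0.08,0.82],"turn": [0,0,-0.04],"claw": 0}
    - {"linear": [0,0,0.82],"turn": [0,0,0],"claw": 0}
    - {"linear": [0,0,0.82],"turn": [0,0,0],"claw": 0}
    - {"linear": [0,0,0.82],"turn": [0,0,0],"claw": 0}
    - {"linear": [0,0,0],"turn": [0,0,0],"claw": 0}
    - {"linear": [0,0,0],"turn": [0,0,0],"claw": 1}
    - {"linear": [0,0,0],"turn": [0,0,0],"claw": 1}
    - {"linear": [0,0,0],"turn": [0,0,0],"claw": 1}
    - {"linear": [0,0,0],"turn": [0,0,0],"claw": 1}
    - {"linear": [0,0,0],"turn": [0,0,0],"claw": 1}
    - {"linear": [0,0,0],"turn": [0,0,0],"claw": 1}
    - {"linear": [0,0,0],"turn": [0,0,0],"claw": 1}
    - {"linear": [0,0,0],"turn": [0,0,0],"claw": 1}
    - {"linear": [0,0,0],"turn": [0,0,0],"claw": 1}
    - {"linear": [0,0,0],"turn": [0,0,0],"claw": 1}
    - {"linear": [0,0,0],"turn": [0,0,0],"claw": 1}

```text
time: 9.18
position: [0.5251, 0.0032, 0.1521]
tool_rot: [3.138, -0.068, -0.0]
ft_force: [-0.3, -2.8, 0.2]
grip_width: 0.273
```

Call:
move_arm:
  deltas:
    - {"linear": [-0.37,0.03,0],"turn": [0,0,0],"claw": 1}
    - {"linear": [-0.37,0.09,0],"turn": [0,0,0],"claw": 1}
    - {"linear": [-0.35,0.14,0],"turn": [0,0,0],"claw": 1}
    - {"linear": [-0.32,0.19,0],"turn": [0,0,0],"claw": 1}
    - {"linear": [-0.29,0.23,0],"turn": [0,0,0],"claw": 1}
    - {"linear": [-0.25,0.28,0],"turn": [0,0,0],"claw": 1}
    - {"linear": [-0.21,0.31,0],"turn": [0,0,0],"claw": 1}
    - {"linear": [-0.16,0.34,0],"turn": [0,0,0],"claw": 1}
    - {"linear": [-0.11,0.36,0],"turn": [0,0,0],"claw": 1}
    - {"linear": [-0.05,0.37,0],"turn": [0,0,0],"claw": 1}
    - {"linear": [0,0,0],"turn": [0,0,0],"claw": 1}
    - {"linear": [0,0,0],"turn": [0,0,0],"claw": 1}
    - {"linear": [0,0,0],"turn": [0,0,0],"claw": 1}

```text
time: 10.27
position: [0.4394, -0.0596, 0.151]
tool_rot: [-3.138, 0.065, 0.032]
ft_force: [-22.9, 5.4, 17.6]
grip_width: 0.232
```

```bash
python3 d.py -124.8 -120 152
```

```text
t 10.3 cur [-133.6 -115.9  151. ] grip mm 20.2 F [-22.9   5.4  17.6]
lin [ 0.29  0.14 -0.04] turn [-0.03  0.29  0.07]
```

Call:
move_arm:
  deltas:
    - {"linear": [0,0,0],"turn": [0,0,0],"claw": 0}
    - {"linear": [0,0,0],"turn": [0,0,0],"claw": 0}
    - {"linear": [0,0,0],"turn": [0,0,0],"claw": 0}
    - {"linear": [0,0,0],"turn": [0,0,0],"claw": 0}
    - {"linear": [0,0,0],"turn": [0,0,0],"claw": 0}
    - {"linear": [0,0,0],"turn": [0,0,0],"claw": 0}

```text
time: 10.77
position: [0.4481, -0.0618, 0.1523]
tool_rot: [3.141, -0.067, 0.001]
ft_force: [0.1, -0.6, 0.3]
grip_width: 0.609
```

```bash
python3 d.py -124.8 -120 152; python3 -c "
from m import *
p=np.load('mach.npy'); RNG['yellow']=((22,120,80),(33,255,255))
for n in('scene','side'):
  i,K,T=grab(n,n+'3.png')
  def q(uv,z): return (R.from_euler('z',-p[2]).apply(plane(K,T,uv,z)-[p[0],p[1],0])*1000).round(1)
  print(n,[(b[:2],q(b[1],.149)) for b in blobs(i,'yellow')],[(b[:2],q(b[1],.13)) for b in blobs(i,'red')])
a=cv2.imread('pics/scene3.png')[100:400,160:560];b=cv2.imread('pics/side3.png')[100:400,160:560]
cv2.imwrite('pics/v3.png',np.hstack([a,b]))
"
```

```text
t 10.8 cur [-124.9 -117.7  152.3] grip mm 53.0 F [ 0.1 -0.6  0.3]
lin [0.   0.08 0.01] turn [ 0.   -0.01  0.06]
scene [((1516, [587.3, 90.6]), array([-1038.5,   155.1,   149. ])), ((172, [310.7, 201.2]), array([-117. , -114.2,  149. ])), ((1225, [169.0, 272.3]), array([ 216.1, -174.2,  149. ]))] [((225, [378.7, 21.5]), array([-1108.9,  -639.6,   130. ])), ((342, [449.2, 290.1]), array([-106.9,  236.9,  130. ])), ((289, [394.8, 295.5]), array([-29. , 167.8, 130. ]))]
side [((63, [111.4, 120.1]), array([-533.8,  365.6,  149. ]))] [((102, [332.3, 159.6]), array([-28.9, 178.7, 130. ])), ((326, [256.3, 197.7]), array([-199.2,   58.9,  130. ]))]
```

View pics/v3.png

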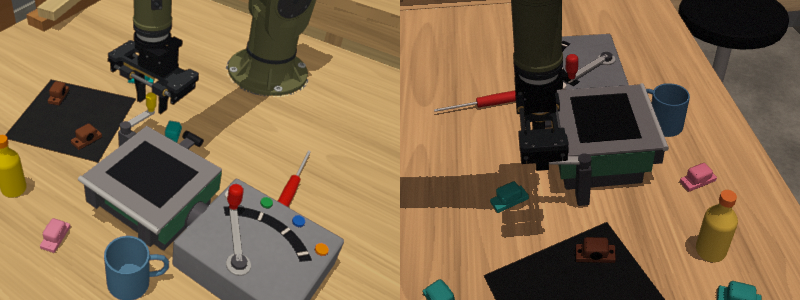

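Call:
move_arm:
  deltas:
    - {"linear": [0,0,-1],"turn": [0,0,0],"claw": 0}
    - {"linear": [0,0,-1],"turn": [0,0,0],"claw": 0}
    - {"linear": [0,0,-1],"turn": [0,0,0],"claw": 0}
    - {"linear": [0,-1,0],"turn": [0,0,0],"claw": 0}
    - {"linear": [0,-1,0],"turn": [0,0,0],"claw": 0}
    - {"linear": [0,-1,0],"turn": [0,0,0],"claw": 0}
    - {"linear": [0,-0.92,0],"turn": [0,0,0],"claw": 0}
    - {"linear": [0,0,0],"turn": [0,0,0],"claw": 0}
    - {"linear": [0,0,0],"turn": [0,0,0],"claw": 0}
    - {"linear": [0,0,0],"turn": [0,0,0],"claw": 0}

```text
time: 11.7
position: [0.4528, 0.055, 0.242]
tool_rot: [3.14, -0.068, -0.0]
ft_force: [-0.2, -0.9, 0.1]
grip_width: 1.002
```

```bash
python3 d.py -125 0 108; python3 -c "
from m import *
i,K,T=grab('wrist','w4.png'); p=np.load('mach.npy')
for l in((-125,22),(-125,-22),(-125,0),(-90,0)):
  w=R.from_euler('z',p[2]).apply([l[0]/1e3,l[1]/1e3,0])+[p[0],p[1],.115]
  u=proj(K,T,w); print(l,u.round(1))
"
```

```text
t 11.7 cur [-125.6   -0.8  242. ] grip mm 87.2 F [-0.2 -0.9  0.1]
lin [ 0.02 -0.03  4.47] turn [0.01 0.   0.06]
(-125, 22) [282.7 236.3]
(-125, -22) [345.3 236.5]
(-125, 0) [314.  236.4]
(-90, 0) [314.1 186.5]
```

View pics/w4.png

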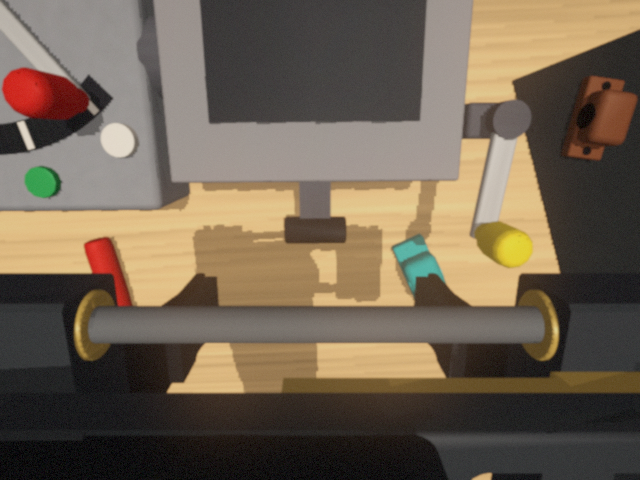

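Call:
move_arm:
  deltas:
    - {"linear": [0.07,-0.02,0.9],"turn": [0,0,0],"claw": 0}
    - {"linear": [0,0,0.9],"turn": [0,0,0],"claw": 0}
    - {"linear": [0,0,0.9],"turn": [0,0,0],"claw": 0}
    - {"linear": [0,0,0.9],"turn": [0,0,0],"claw": 0}
    - {"linear": [0,0,0.87],"turn": [0,0,0],"claw": 0}
    - {"linear": [0,0,0],"turn": [0,0,0],"claw": 0}
    - {"linear": [0,0,0],"turn": [0,0,0],"claw": 0}
    - {"linear": [0,0,0],"turn": [0,0,0],"claw": 1}
    - {"linear": [0,0,0],"turn": [0,0,0],"claw": 1}
    - {"linear": [0,0,0],"turn": [0,0,0],"claw": 1}
    - {"linear": [0,0,0],"turn": [0,0,0],"claw": 1}
    - {"linear": [0,0,0],"turn": [0,0,0],"claw": 1}
    - {"linear": [0,0,0],"turn": [0,0,0],"claw": 1}
    - {"linear": [0,0,0],"turn": [0,0,0],"claw": 1}
    - {"linear": [0,0,0],"turn": [0,0,0],"claw": 1}
  grip_force: 30

```text
time: 13.0
position: [0.455, 0.0557, 0.1081]
tool_rot: [3.14, -0.067, 0.0]
ft_force: [-1.0, 0.4, 1.4]
grip_width: 0.504
```

```bash
python3 d.py -123 0 108
```

```text
t 13.0 cur [-123.5    0.   108.1] grip mm 43.9 F [-1.   0.4  1.4]
lin [0.02 0.   0.  ] turn [ 0.02 -0.    0.06]
```

Call:
move_arm:
  deltas:
    - {"linear": [0.02,0,-0.39],"turn": [0,0,0],"claw": 1}
    - {"linear": [0.02,0,-0.39],"turn": [0,0,0],"claw": 1}
    - {"linear": [0.06,0,-0.39],"turn": [0,0,0],"claw": 1}
    - {"linear": [0.06,0,-0.38],"turn": [0,0,0],"claw": 1}
    - {"linear": [0.19,0,-0.76],"turn": [0,0,0],"claw": 1}
    - {"linear": [0.27,0,-0.74],"turn": [0,0,0],"claw": 1}
    - {"linear": [0.34,0,-0.7],"turn": [0,0,0],"claw": 1}
    - {"linear": [0.41,0,-0.67],"turn": [0,0,0],"claw": 1}
    - {"linear": [0,0,0],"turn": [0,0,0],"claw": 1}
    - {"linear": [0,0,0],"turn": [0,0,0],"claw": 1}

```text
time: 13.83
position: [0.4958, 0.0544, 0.2425]
tool_rot: [3.14, -0.067, -0.002]
ft_force: [-5.0, -2.6, 3.3]
grip_width: 0.5
```

```bash
python3 d.py; echo expect -84 0 240.7
```

```text
t 13.8 cur [-82.7   0.6 242.5] grip mm 43.5 F [-5.  -2.6  3.3]
expect -84 0 240.7
```

Call:
move_arm:
  deltas:
    - {"linear": [0.47,0,-0.62],"turn": [0,0,0],"claw": 1}
    - {"linear": [0.53,0,-0.57],"turn": [0,0,0],"claw": 1}
    - {"linear": [0.59,0,-0.52],"turn": [0,0,0],"claw": 1}
    - {"linear": [0.64,0,-0.46],"turn": [0,0,0],"claw": 1}
    - {"linear": [0.68,0,-0.39],"turn": [0,0,0],"claw": 1}
    - {"linear": [0.71,0,-0.32],"turn": [0,0,0],"claw": 1}
    - {"linear": [0.74,0,-0.25],"turn": [0,0,0],"claw": 1}
    - {"linear": [0.76,0,-0.17],"turn": [0,0,0],"claw": 1}
    - {"linear": [0.78,0,-0.09],"turn": [0,0,0],"claw": 1}
    - {"linear": [0.3,0,0],"turn": [0,0,0],"claw": 1}
    - {"linear": [0,0,0],"turn": [0,0,0],"claw": 1}
    - {"linear": [0,0,0],"turn": [0,0,0],"claw": 1}
    - {"linear": [0,0,0],"turn": [0,0,0],"claw": 1}
    - {"linear": [0,0,0],"turn": [0,0,0],"claw": 1}

```text
time: 15.0
position: [0.6824, 0.0478, 0.3444]
tool_rot: [-3.139, 0.066, -0.005]
ft_force: [0.7, 0.6, 4.4]
grip_width: 0.503
```

```bash
python3 d.py 108 0 343
```

```text
t 15.0 cur [104.1   2.7 344.4] grip mm 43.8 F [0.7 0.6 4.4]
lin [0.13 0.09 0.05] turn [-0.03 -0.05  0.07]
```

Call:
move_arm:
  deltas:
    - {"linear": [0,0,0],"turn": [0,0,0],"claw": 0}
    - {"linear": [0,0,0],"turn": [0,0,0],"claw": 0}
    - {"linear": [0,0,0],"turn": [0,0,0],"claw": 0}
    - {"linear": [0,0,0],"turn": [0,0,0],"claw": 0}
    - {"linear": [0,0,0],"turn": [0,0,0],"claw": 0}
    - {"linear": [0,0,0],"turn": [0,0,0],"claw": 0}
    - {"linear": [0,0,-1],"turn": [0,0,0],"claw": 0}
    - {"linear": [0,0,-1],"turn": [0,0,0],"claw": 0}
    - {"linear": [0,1,0],"turn": [0,0,0],"claw": 0}
    - {"linear": [-1,1,0],"turn": [0,0,0],"claw": 0}
    - {"linear": [-1,1,0],"turn": [0,0,0],"claw": 0}
    - {"linear": [-1,1,0],"turn": [0,0,0],"claw": 0}
    - {"linear": [-1,1,0],"turn": [0,0,0],"claw": 0}
    - {"linear": [0,1,0],"turn": [0,0,0],"claw": 0}
    - {"linear": [0,1,0],"turn": [0,0,0],"claw": 0}

```text
time: 16.25
position: [0.5534, -0.1573, 0.4034]
tool_rot: [3.138, -0.068, 0.001]
ft_force: [1.1, -0.8, 0.8]
grip_width: 0.999
```

```bash
python3 d.py; cat > blk.py <<'E'
import sys; from m import *
p=np.load('mach.npy'); n=sys.argv[1]; z=float(sys.argv[2]) if len(sys.argv)>2 else .03
img,K,T=grab(n,sys.argv[3] if len(sys.argv)>3 else None)
h=cv2.cvtColor(img,cv2.COLOR_RGB2HSV); m=cv2.inRange(h,(0,120,25),(14,255,190))
m=cv2.morphologyEx(m,cv2.MORPH_CLOSE,np.ones((7,7)))
q=lambda uv,z:R.from_euler('z',-p[2]).apply(plane(K,T,uv,z)-[p[0],p[1],0])[:2]*1000
for c in cv2.findContours(m,cv2.RETR_EXTERNAL,cv2.CHAIN_APPROX_NONE)[0]:
    if cv2.contourArea(c)<150: continue
    w=np.array([q(u,z) for u in c[:,0,:].astype(float)],np.float32)
    (x,y),(a,b),t=cv2.minAreaRect(w)
    if a<b: a,b,t=b,a,t+90
    if a>130 or abs(x)>500 or abs(y)>700: continue
    print(n,"px",c[:,0].mean(0).round(),"machine",round(x),round(y),"size",round(a),round(b),"long-axis deg",round((t+90)%180-90))
E
for n in scene side; do python3 blk.py $n 0.02 ${n}5.png; done
```

```text
t 16.2 cur [ -15.2 -208.1  403.4] grip mm 86.9 F [ 1.1 -0.8  0.8]
scene px [395. 296.] machine -115 124 size 72 31 long-axis deg 26
scene px [449. 290.] machine -210 203 size 97 26 long-axis deg 10
scene px [217. 193.] machine -104 -426 size 95 50 long-axis deg 30
side px [328. 452.] machine -109 -428 size 71 43 long-axis deg 26
side px [332. 166.] machine -12 310 size 110 29 long-axis deg 82
```

```bash
python3 blk.py wrist 0.039 w5.png;  python3 blk.py wrist 0.015
```

```text
wrist px [443. 359.] machine -261 -398 size 42 15 long-axis deg 13
wrist px [484. 363.] machine -262 -460 size 56 50 long-axis deg -87
wrist px [189. 358.] machine -254 -30 size 54 18 long-axis deg -23
wrist px [146. 369.] machine -269 30 size 76 58 long-axis deg 1
wrist px [527. 287.] machine -146 -502 size 38 35 long-axis deg -63
wrist px [193. 293.] machine -161 -47 size 66 41 long-axis deg -46
wrist px [467. 253.] machine -99 -418 size 71 39 long-axis deg 26
wrist px [454. 128.] machine 57 -386 size 39 38 long-axis deg 21
wrist px [321. 397.] machine -345 -218 size 116 31 long-axis deg 90
wrist px [188. 359.] machine -275 -22 size 53 25 long-axis deg -4
wrist px [484. 361.] machine -274 -467 size 58 53 long-axis deg 90
wrist px [148. 368.] machine -285 46 size 79 60 long-axis deg -1
wrist px [193. 294.] machine -159 -27 size 73 44 long-axis deg -86
wrist px [526. 285.] machine -151 -510 size 30 29 long-axis deg 28
wrist px [470. 255.] machine -107 -427 size 74 42 long-axis deg 25
wrist px [453. 126.] machine 64 -388 size 43 26 long-axis deg -68
```

View pics/w5.png

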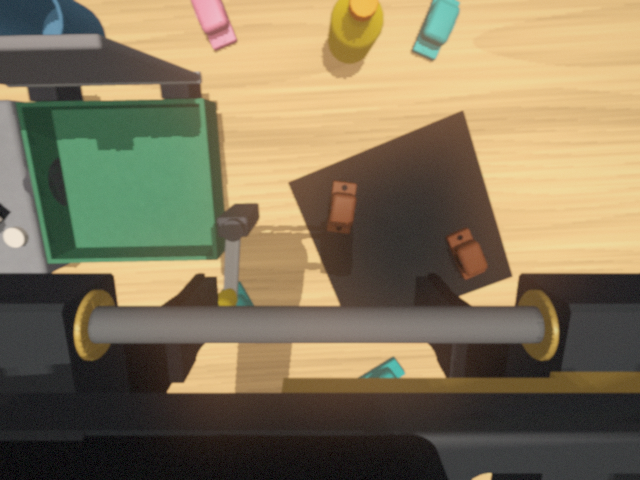

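```bash
python3 - <<'E'
from m import *
im=cv2.imread('pics/w5.png'); h=cv2.cvtColor(im,cv2.COLOR_BGR2HSV)
for u in((344,188),(342,205),(338,227),(460,240),(472,262),(400,60),(250,400),(390,210)): print(u,h[u[1],u[0]])
p=np.load('mach.npy'); i,K,T=grab('wrist')
q=lambda uv,z:R.from_euler('z',-p[2]).apply(plane(K,T,uv,z)-[p[0],p[1],0])[:2]*1000
for u in((342,207),(344,182),(339,232)): print(u,q(u,.015).round(1))
E
python3 d.py -5 -220 200
```

```text
(344, 188) [10 89 95]
(342, 205) [ 11 137 166]
(338, 227) [ 10 133  71]
(460, 240) [  9 147 127]
(472, 262) [ 11 153 150]
(400, 60) [ 19  99 240]
(250, 400) [ 11 105  68]
(390, 210) [177  43  59]
(342, 207) [ -37.8 -243.5]
(344, 182) [  -4.  -245.6]
(339, 232) [ -72.7 -240. ]
t 16.5 cur [ -13.3 -206.   402.3] grip mm 87.0 F [-0.7  1.2 -0.1]
lin [0.28 0.48 6.74] turn [-0.01  0.    0.07]
```

Call:
move_arm:
  deltas:
    - {"linear": [-0.27,0.41,1],"turn": [0,0,0.6],"claw": 0}
    - {"linear": [-0.27,0.41,1],"turn": [0,0,0.6],"claw": 0}
    - {"linear": [-0.28,0.41,1],"turn": [0,0,0],"claw": 0}
    - {"linear": [0,0,1],"turn": [0,0,0],"claw": 0}
    - {"linear": [0,0,1],"turn": [0,0,0],"claw": 0}
    - {"linear": [0,0,1],"turn": [0,0,0],"claw": 0}
    - {"linear": [0,0,1],"turn": [0,0,0],"claw": 0}
    - {"linear": [0,0,0],"turn": [0,0,0],"claw": 0}
    - {"linear": [0,0,0],"turn": [0,0,0],"claw": 0}
    - {"linear": [0,0,0],"turn": [0,0,0],"claw": 0}

```text
time: 17.33
position: [0.5291, -0.1897, 0.1942]
tool_rot: [3.135, -0.195, 0.004]
ft_force: [0.0, -0.5, 0.4]
grip_width: 0.999
```

```bash
sed -i 's/(0,120,25),(14,255,190)/(4,85,45),(14,255,200)/' blk.py; python3 d.py -38 -243 180 -4.7; python3 blk.py wrist 0.015 w6.png;python3 blk.py wrist 0.039
```

```text
t 17.3 cur [ -38.  -241.7  194.2] grip mm 86.9 F [ 0.  -0.5  0.4]
lin [0.   0.04 0.47] turn [ 0.   -0.04  0.06]
wrist px [262. 406.] machine -212 -172 size 129 34 long-axis deg 87
wrist px [188. 358.] machine -156 -114 size 37 14 long-axis deg -29
wrist px [195. 294.] machine -89 -128 size 47 29 long-axis deg 86
wrist px [527. 266.] machine -89 -422 size 43 40 long-axis deg -66
wrist px [173. 248.] machine -54 -121 size 42 38 long-axis deg 1
wrist px [260. 405.] machine -195 -182 size 119 32 long-axis deg 85
wrist px [189. 357.] machine -139 -124 size 35 14 long-axis deg -33
wrist px [195. 294.] machine -80 -138 size 43 27 long-axis deg 85
wrist px [526. 267.] machine -80 -408 size 39 37 long-axis deg -64
wrist px [176. 249.] machine -47 -133 size 36 31 long-axis deg -1
```

View pics/w6.png

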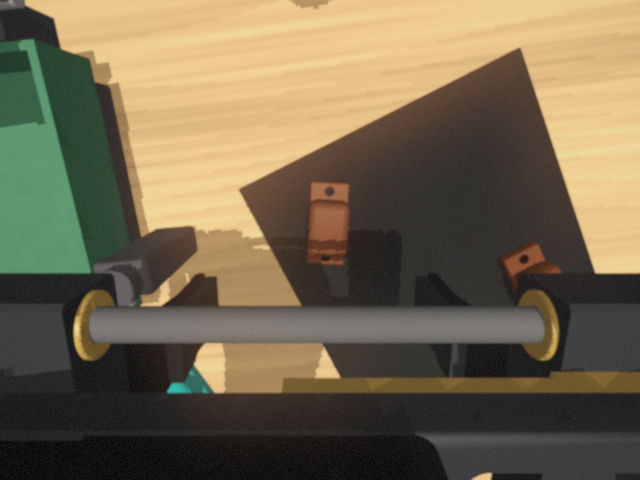

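```bash
python3 - <<'E'
from m import *
p=np.load('mach.npy'); i,K,T=grab('wrist')
q=lambda uv,z:R.from_euler('z',-p[2]).apply(plane(K,T,uv,z)-[p[0],p[1],0])[:2]*1000
a=q((330,182),.015);b=q((326,264),.015); d=a-b
print(a,b,(a+b)/2,np.hypot(*d),np.degrees(np.arctan2(d[1],d[0])))
E
python3 d.py
```

```text
[  -5.18730437 -257.17517624] [ -74.66260658 -248.84263712] [ -39.92495548 -253.00890668] 69.97320076877212 -6.839117268919338
t 17.5 cur [ -37.8 -242.6  194.8] grip mm 87.0 F [-0.3 -0.1  0. ]
```

```bash
python3 - <<'E'
from m import *
p=np.load('mach.npy')
for n in('scene','side'):
    im=cv2.imread(f'pics/{n}0.png'); h=cv2.cvtColor(im,cv2.COLOR_BGR2HSV); m=cv2.inRange(h,(0,110,25),(14,255,190))
    x,y,w,g=(225,218,40,32) if n=='scene' else (330,330,52,38)
    s=m[y:y+g,x:x+w]; v,u=np.nonzero(s); uv=(u.mean()+x,v.mean()+y)
    d=cams.get_image(n); K,T=np.array(d["K"]),np.array(d["world_from_camera"])
    print(n,uv,len(u),(R.from_euler('z',-p[2]).apply(plane(K,T,uv,.022)-[p[0],p[1],0])*1000).round(1))
E
python3 d.py -40 -251 120 -6
```

```text
scene (np.float64(244.90769230769232), np.float64(235.7076923076923)) 455 [ -35.1 -248.9   22. ]
side (np.float64(355.63317757009344), np.float64(347.982476635514)) 856 [ -38.6 -248.8   22. ]
t 17.6 cur [ -38.4 -242.8  194. ] grip mm 87.0 F [ 0.1 -0.4 -0.3]
lin [-0.04  0.27  2.47] turn [ 0.01 -0.04  0.36]
```

Call:
move_arm:
  deltas:
    - {"linear": [-0.02,0.24,0.9],"turn": [0,0,0.33],"claw": 0}
    - {"linear": [0,0,0.9],"turn": [0,0,0],"claw": 0}
    - {"linear": [0,0,0.9],"turn": [0,0,0],"claw": 0}
    - {"linear": [0,0,0.9],"turn": [0,0,0],"claw": 0}
    - {"linear": [0,0,0.9],"turn": [0,0,0],"claw": 0}
    - {"linear": [0,0,0.6],"turn": [0,0,0],"claw": 0}
    - {"linear": [0,0,0.3],"turn": [0,0,0],"claw": 0}
    - {"linear": [0,0,0],"turn": [0,0,0],"claw": 0}
    - {"linear": [0,0,0],"turn": [0,0,0],"claw": 0}

```text
time: 18.33
position: [0.5268, -0.1979, 0.0311]
tool_rot: [3.133, -0.235, 0.001]
ft_force: [0.0, 0.2, 0.3]
grip_width: 1.002
```

```bash
python3 d.py -39 -250 28 -6
```

```text
t 18.3 cur [ -39.9 -250.    31.1] grip mm 87.2 F [0.  0.2 0.3]
lin [ 0.03 -0.    0.1 ] turn [ 0.   -0.01  0.03]
```

Call:
move_arm:
  deltas:
    - {"linear": [0,0,0.1],"turn": [0,0,0],"claw": 1}
    - {"linear": [0,0,0],"turn": [0,0,0],"claw": 1}
    - {"linear": [0,0,0],"turn": [0,0,0],"claw": 1}
    - {"linear": [0,0,0],"turn": [0,0,0],"claw": 1}
    - {"linear": [0,0,0],"turn": [0,0,0],"claw": 1}
    - {"linear": [0,0,0],"turn": [0,0,0],"claw": 1}
    - {"linear": [0,0,0],"turn": [0,0,0],"claw": 1}
    - {"linear": [0,0,0],"turn": [0,0,0],"claw": 1}
    - {"linear": [0,0,0],"turn": [0,0,0],"claw": 1}
    - {"linear": [0,0,-0.5],"turn": [0,0,0],"claw": 1}
    - {"linear": [0,0,-1],"turn": [0,0,0],"claw": 1}
    - {"linear": [0,0,-1],"turn": [0,0,0],"claw": 1}
    - {"linear": [0,0,-1],"turn": [0,0,0],"claw": 1}
    - {"linear": [0,0,-1],"turn": [0,0,0],"claw": 1}
    - {"linear": [0,0,-1],"turn": [0,0,0],"claw": 1}
    - {"linear": [0,0,-0.5],"turn": [0,0,0],"claw": 1}
    - {"linear": [0,0,0],"turn": [0,0,0],"claw": 1}
    - {"linear": [0,0,0],"turn": [0,0,0],"claw": 1}
  grip_force: 45

```text
time: 19.83
position: [0.526, -0.1977, 0.207]
tool_rot: [3.132, -0.235, 0.0]
ft_force: [-0.3, 0.6, -3.5]
grip_width: 0.365
```

```bash
python3 d.py 20 -38 205 0
```

```text
t 19.8 cur [ -40.7 -249.8  207. ] grip mm 31.8 F [-0.3  0.6 -3.5]
lin [ 1.29 -7.23  0.06] turn [ 0.01 -0.   -1.47]
```

Call:
move_arm:
  deltas:
    - {"linear": [0,0,0],"turn": [0,0,-0.74],"claw": 1}
    - {"linear": [0,0,0],"turn": [0,0,-0.74],"claw": 1}
    - {"linear": [0.25,-0.88,0],"turn": [0,0,0],"claw": 1}
    - {"linear": [0.25,-0.88,0],"turn": [0,0,0],"claw": 1}
    - {"linear": [0.25,-0.88,0],"turn": [0,0,0],"claw": 1}
    - {"linear": [0.25,-0.88,0],"turn": [0,0,0],"claw": 1}
    - {"linear": [0.25,-0.88,0],"turn": [0,0,0],"claw": 1}
    - {"linear": [0.25,-0.88,0],"turn": [0,0,0],"claw": 1}
    - {"linear": [0.25,-0.88,0],"turn": [0,0,0],"claw": 1}
    - {"linear": [0.25,-0.88,0],"turn": [0,0,0],"claw": 1}
    - {"linear": [0,0,0],"turn": [0,0,0],"claw": 1}
    - {"linear": [0,0,0],"turn": [0,0,0],"claw": 1}
    - {"linear": [0,0,0],"turn": [0,0,0],"claw": 1}

```text
time: 20.92
position: [0.5945, 0.0099, 0.2049]
tool_rot: [3.14, -0.072, -0.007]
ft_force: [-0.5, -0.3, -2.4]
grip_width: 0.363
```

```bash
python3 d.py 20 -38 80 0
```

```text
t 20.9 cur [ 18.1 -39.2 204.9] grip mm 31.6 F [-0.5 -0.3 -2.4]
lin [ 0.08 -0.04  4.16] turn [0.01 0.06 0.02]
```

Call:
move_arm:
  deltas:
    - {"linear": [0,0,0.9],"turn": [0,0,0],"claw": 1}
    - {"linear": [0,0,0.9],"turn": [0,0,0],"claw": 1}
    - {"linear": [0,0,0.9],"turn": [0,0,0],"claw": 1}
    - {"linear": [0,0,0.7],"turn": [0,0,0],"claw": 1}
    - {"linear": [0,0,0.5],"turn": [0,0,0],"claw": 1}
    - {"linear": [0,0,0.3],"turn": [0,0,0],"claw": 1}
    - {"linear": [0,0,0],"turn": [0,0,0],"claw": 1}
    - {"linear": [0,0,0],"turn": [0,0,0],"claw": 1}
    - {"linear": [0,0,0],"turn": [0,0,0],"claw": 0.42}
    - {"linear": [0,0,0],"turn": [0,0,0],"claw": 0.42}
    - {"linear": [0,0,0],"turn": [0,0,0],"claw": 0.42}
    - {"linear": [0,0,0],"turn": [0,0,0],"claw": 0.42}
    - {"linear": [0,0,0],"turn": [0,0,0],"claw": 0.42}
    - {"linear": [0,0,0],"turn": [0,0,0],"claw": 0.42}

```text
time: 22.08
position: [0.5961, 0.0105, 0.0818]
tool_rot: [3.141, -0.072, 0.001]
ft_force: [-1.1, 0.7, 0.8]
grip_width: 0.573
```

```bash
python3 d.py
```

```text
t 22.1 cur [ 19.5 -38.5  81.8] grip mm 49.9 F [-1.1  0.7  0.8]
```

Call:
move_arm:
  deltas:
    - {"linear": [0,0,-0.6],"turn": [0,0,0],"claw": 0.42}
    - {"linear": [0,0,-1],"turn": [0,0,0],"claw": 0.42}
    - {"linear": [0,0,-1],"turn": [0,0,0],"claw": 0.42}
    - {"linear": [0,0,-1],"turn": [0,0,0],"claw": 0}
    - {"linear": [0,0,-1],"turn": [0,0,0],"claw": 0}
    - {"linear": [-0.33,1,0],"turn": [0,0,0],"claw": 0}
    - {"linear": [-0.33,1,0],"turn": [0,0,0],"claw": 0}
    - {"linear": [-0.33,1,0],"turn": [0,0,0],"claw": 0}
    - {"linear": [-0.33,1,0],"turn": [0,0,0],"claw": 0}
    - {"linear": [-0.33,1,0],"turn": [0,0,0],"claw": 0}
    - {"linear": [-0.33,1,0],"turn": [0,0,0],"claw": 0}
    - {"linear": [-0.33,1,0],"turn": [0,0,0],"claw": 0}
    - {"linear": [-0.33,1,0],"turn": [0,0,0],"claw": 0}
    - {"linear": [-0.33,1,0],"turn": [0,0,0],"claw": 0}
    - {"linear": [-0.33,1,0],"turn": [0,0,0],"claw": 0}
    - {"linear": [-0.33,1,0],"turn": [0,0,0],"claw": 0}
    - {"linear": [-0.33,1,0],"turn": [0,0,0],"claw": 0}
    - {"linear": [-0.33,0.9,0],"turn": [0,0,0],"claw": 0}
    - {"linear": [0,0,0],"turn": [0,0,0],"claw": 0}

```text
time: 23.67
position: [0.4449, -0.3775, 0.219]
tool_rot: [3.137, -0.088, -0.004]
ft_force: [-0.5, -1.7, -0.2]
grip_width: 0.999
```

Call:
move_arm:
  deltas:
    - {"linear": [0,0,0],"turn": [0,0,-0.93],"claw": 0}
    - {"linear": [0,0,0],"turn": [0,0,-0.93],"claw": 0}
    - {"linear": [0,0,0],"turn": [0,0,-0.93],"claw": 0}
    - {"linear": [0,0,0],"turn": [0,0,-0.93],"claw": 0}
    - {"linear": [0,0,0],"turn": [0,0,-0.93],"claw": 0}
    - {"linear": [0,0,0],"turn": [0,0,-0.93],"claw": 0}
    - {"linear": [0,0,0],"turn": [0,0,-0.93],"claw": 0}
    - {"linear": [0,0,0],"turn": [0,0,0],"claw": 0}
    - {"linear": [0,0,0],"turn": [0,0,0],"claw": 0}

```text
time: 24.42
position: [0.4495, -0.37, 0.2194]
tool_rot: [3.077, 0.635, 0.0]
ft_force: [0.3, -0.1, 0.1]
grip_width: 1.001
```

```bash
python3 d.py -107 -427 200 26; python3 blk.py wrist .015 w7.png; python3 blk.py scene .02; python3 blk.py side .02 side7.png
```

```text
t 24.4 cur [-109.  -425.5  219.4] grip mm 87.1 F [ 0.3 -0.1  0.1]
lin [0.04 0.07 0.65] turn [ 0. -0. -0.]
wrist px [480. 357.] machine -171 -631 size 97 37 long-axis deg -65
wrist px [544. 291.] machine -82 -655 size 57 43 long-axis deg -65
wrist px [107. 288.] machine -259 -278 size 31 19 long-axis deg 27
wrist px [113. 228.] machine -199 -269 size 38 10 long-axis deg 22
scene px [215. 192.] machine -100 -434 size 96 63 long-axis deg 30
side px [328. 451.] machine -109 -427 size 69 42 long-axis deg 25
side px [624. 418.] machine 366 -425 size 82 30 long-axis deg -83
side px [453. 348.] machine 134 -264 size 59 28 long-axis deg 87
```

View pics/w7.png

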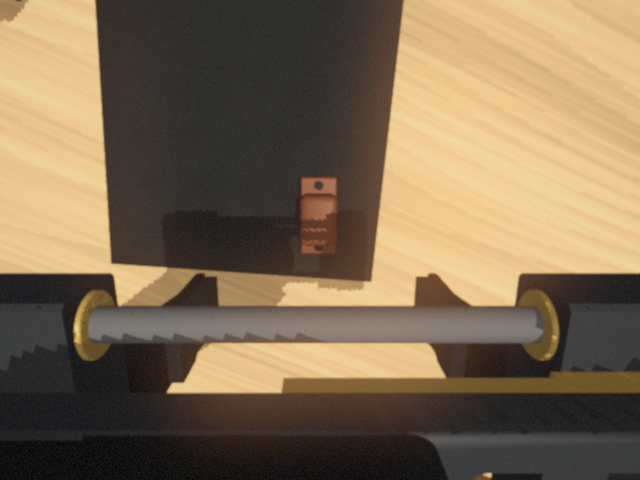

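```bash
python3 - <<'E'
from m import *
p=np.load('mach.npy'); i,K,T=grab('wrist')
q=lambda uv,z:R.from_euler('z',-p[2]).apply(plane(K,T,uv,z)-[p[0],p[1],0])[:2]*1000
a=q((319,178),.015);b=q((319,254),.015); d=a-b
print(a,b,(a+b)/2,np.hypot(*d),np.degrees(np.arctan2(d[1],d[0])))
E
python3 d.py -107 -427 28 26
```

```text
[ -77.76070285 -413.83771656] [-139.88001663 -444.2663584 ] [-108.82035974 -429.05203748] 69.17160825053881 26.097548299835104
t 24.6 cur [-109.1 -425.6  219.4] grip mm 86.8 F [-0.3 -0.6  0.6]
lin [0.04 0.07 6.38] turn [0.   0.   0.01]
```

Call:
move_arm:
  deltas:
    - {"linear": [0,0.06,0.9],"turn": [0,0,0],"claw": 0}
    - {"linear": [0,0,0.9],"turn": [0,0,0],"claw": 0}
    - {"linear": [0,0,0.9],"turn": [0,0,0],"claw": 0}
    - {"linear": [0,0,0.9],"turn": [0,0,0],"claw": 0}
    - {"linear": [0,0,0.9],"turn": [0,0,0],"claw": 0}
    - {"linear": [0,0,0.9],"turn": [0,0,0],"claw": 0}
    - {"linear": [0,0,0.6],"turn": [0,0,0],"claw": 0}
    - {"linear": [0,0,0.3],"turn": [0,0,0],"claw": 0}
    - {"linear": [0,0,0],"turn": [0,0,0],"claw": 0}
    - {"linear": [0,0,0],"turn": [0,0,0],"claw": 0}

```text
time: 25.45
position: [0.4505, -0.3719, 0.0307]
tool_rot: [3.076, 0.637, 0.0]
ft_force: [0.7, 0.5, 0.4]
grip_width: 0.995
```

```bash
python3 d.py -108.5 -427.5 28 26
```

```text
t 25.4 cur [-107.9 -427.4   30.7] grip mm 86.5 F [0.7 0.5 0.4]
lin [-0.02 -0.    0.09] turn [ 0.   -0.    0.02]
```

Call:
move_arm:
  deltas:
    - {"linear": [0,0,0.09],"turn": [0,0,0],"claw": 1}
    - {"linear": [0,0,0],"turn": [0,0,0],"claw": 1}
    - {"linear": [0,0,0],"turn": [0,0,0],"claw": 1}
    - {"linear": [0,0,0],"turn": [0,0,0],"claw": 1}
    - {"linear": [0,0,0],"turn": [0,0,0],"claw": 1}
    - {"linear": [0,0,0],"turn": [0,0,0],"claw": 1}
    - {"linear": [0,0,0],"turn": [0,0,0],"claw": 1}
    - {"linear": [0,0,0],"turn": [0,0,0],"claw": 1}
    - {"linear": [0,0,0],"turn": [0,0,0],"claw": 1}
    - {"linear": [0,0,-0.5],"turn": [0,0,0],"claw": 1}
    - {"linear": [0,0,-1],"turn": [0,0,0],"claw": 1}
    - {"linear": [0,0,-1],"turn": [0,0,0],"claw": 1}
    - {"linear": [0,0,-1],"turn": [0,0,0],"claw": 1}
    - {"linear": [0,0,-1],"turn": [0,0,0],"claw": 1}
    - {"linear": [0,0,-1],"turn": [0,0,0],"claw": 1}
    - {"linear": [0,0,-1],"turn": [0,0,0],"claw": 1}
    - {"linear": [0,0,0],"turn": [0,0,0],"claw": 1}

```text
time: 26.87
position: [0.4527, -0.3734, 0.2288]
tool_rot: [3.068, 0.635, 0.009]
ft_force: [0.4, -0.8, -2.2]
grip_width: 0.363
```

Call:
move_arm:
  deltas:
    - {"linear": [0,0,0],"turn": [0,0,0.93],"claw": 1}
    - {"linear": [0,0,0],"turn": [0,0,0.93],"claw": 1}
    - {"linear": [0,0,0],"turn": [0,0,0.93],"claw": 1}
    - {"linear": [0,0,0],"turn": [0,0,0.93],"claw": 1}
    - {"linear": [0,0,0],"turn": [0,0,0.93],"claw": 1}
    - {"linear": [0,0,0],"turn": [0,0,0.93],"claw": 1}
    - {"linear": [0,0,0],"turn": [0,0,0.93],"claw": 1}
    - {"linear": [0,0,0],"turn": [0,0,0],"claw": 1}

```text
time: 27.53
position: [0.4493, -0.3713, 0.2206]
tool_rot: [-3.139, 0.075, 0.004]
ft_force: [-0.2, 0.4, -4.1]
grip_width: 0.364
```

```bash
python3 d.py 20 38 210 0; python3 -c "
from h import *
grab('scene','scene8.png'); a=cv2.imread('pics/scene8.png')[150:420,200:480]; cv2.imwrite('pics/v8.png',cv2.resize(a,None,fx=2,fy=2))"
```

```text
t 27.5 cur [-109.1 -426.8  220.6] grip mm 31.7 F [-0.2  0.4 -4.1]
lin [  4.29 -15.49   0.37] turn [-0.03  0.03 -0.01]
```

View pics/v8.png

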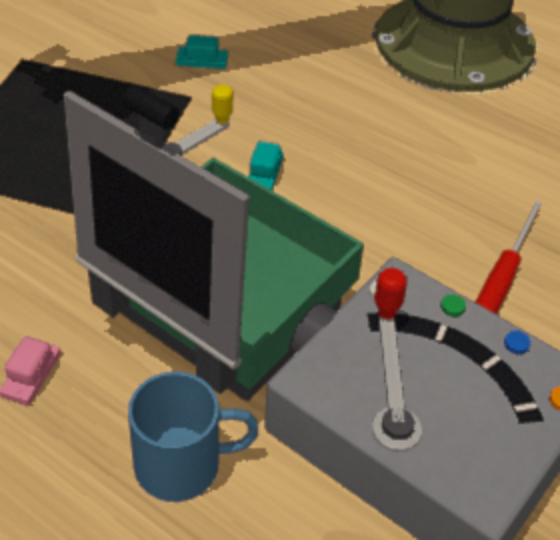

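Call:
move_arm:
  deltas:
    - {"linear": [0.27,-0.97,0],"turn": [0,0,0],"claw": 1}
    - {"linear": [0.27,-0.97,0],"turn": [0,0,0],"claw": 1}
    - {"linear": [0.27,-0.97,0],"turn": [0,0,0],"claw": 1}
    - {"linear": [0.27,-0.97,0],"turn": [0,0,0],"claw": 1}
    - {"linear": [0.27,-0.97,0],"turn": [0,0,0],"claw": 1}
    - {"linear": [0.27,-0.97,0],"turn": [0,0,0],"claw": 1}
    - {"linear": [0.27,-0.97,0],"turn": [0,0,0],"claw": 1}
    - {"linear": [0.27,-0.97,0],"turn": [0,0,0],"claw": 1}
    - {"linear": [0.27,-0.97,0],"turn": [0,0,0],"claw": 1}
    - {"linear": [0.27,-0.97,0],"turn": [0,0,0],"claw": 1}
    - {"linear": [0.27,-0.97,0],"turn": [0,0,0],"claw": 1}
    - {"linear": [0.27,-0.97,0],"turn": [0,0,0],"claw": 1}
    - {"linear": [0.27,-0.97,0],"turn": [0,0,0],"claw": 1}
    - {"linear": [0.27,-0.97,0],"turn": [0,0,0],"claw": 1}
    - {"linear": [0.27,-0.97,0],"turn": [0,0,0],"claw": 1}
    - {"linear": [0.24,-0.94,0],"turn": [0,0,0],"claw": 1}
    - {"linear": [0,0,0],"turn": [0,0,0],"claw": 1}
    - {"linear": [0,0,0],"turn": [0,0,0],"claw": 1}
    - {"linear": [0,0,0],"turn": [0,0,0],"claw": 1}

```text
time: 29.17
position: [0.5997, 0.0858, 0.2216]
tool_rot: [3.14, -0.07, -0.002]
ft_force: [-0.1, -0.7, -3.8]
grip_width: 0.365
```

```bash
python3 d.py 20 38 78 0; python3 -c "
from h import *
grab('wrist','w9.png')"
```

```text
t 29.2 cur [ 19.7  36.9 221.6] grip mm 31.7 F [-0.1 -0.7 -3.8]
lin [ 0.02 -0.04  4.79] turn [0.01 0.02 0.03]
```

View pics/w9.png

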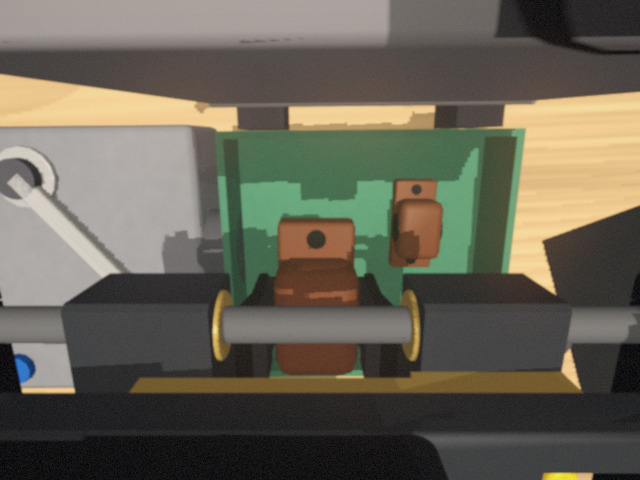

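Call:
move_arm:
  deltas:
    - {"linear": [0,-0.03,0.9],"turn": [0,0,0],"claw": 1}
    - {"linear": [0,0,0.9],"turn": [0,0,0],"claw": 1}
    - {"linear": [0,0,0.9],"turn": [0,0,0],"claw": 1}
    - {"linear": [0,0,0.8],"turn": [0,0,0],"claw": 1}
    - {"linear": [0,0,0.6],"turn": [0,0,0],"claw": 1}
    - {"linear": [0,0,0.4],"turn": [0,0,0],"claw": 1}
    - {"linear": [0,0,0.25],"turn": [0,0,0],"claw": 1}
    - {"linear": [0,0,0],"turn": [0,0,0],"claw": 1}
    - {"linear": [0,0,0],"turn": [0,0,0],"claw": 1}
    - {"linear": [0,0,0],"turn": [0,0,0],"claw": 0.42}
    - {"linear": [0,0,0],"turn": [0,0,0],"claw": 0.42}
    - {"linear": [0,0,0],"turn": [0,0,0],"claw": 0.42}
    - {"linear": [0,0,0],"turn": [0,0,0],"claw": 0.42}
    - {"linear": [0,0,0],"turn": [0,0,0],"claw": 0.42}
    - {"linear": [0,0,0],"turn": [0,0,0],"claw": 0.42}
    - {"linear": [0,0,-0.6],"turn": [0,0,0],"claw": 0.42}
    - {"linear": [0,0,-1],"turn": [0,0,0],"claw": 0.42}
    - {"linear": [0,0,-1],"turn": [0,0,0],"claw": 0.42}
    - {"linear": [0,0,-1],"turn": [0,0,0],"claw": 0.42}
    - {"linear": [0,0,-1],"turn": [0,0,0],"claw": 0}

```text
time: 30.88
position: [0.5999, 0.0874, 0.2196]
tool_rot: [3.141, -0.072, -0.0]
ft_force: [0.7, 0.1, -0.1]
grip_width: 0.608
```

Call:
move_arm:
  deltas:
    - {"linear": [-1,0.3,0],"turn": [0,0,0],"claw": 0}
    - {"linear": [-1,0.3,0],"turn": [0,0,0],"claw": 0}
    - {"linear": [-1,0.3,-1],"turn": [0,0,0],"claw": 0}
    - {"linear": [-1,0.37,-1],"turn": [0,0,0],"claw": 0}
    - {"linear": [0,0,-1],"turn": [0,0,0],"claw": 0}
    - {"linear": [0,0,-1],"turn": [0,0,0],"claw": 0}
    - {"linear": [0,0,-1],"turn": [0,0,0],"claw": 0}
    - {"linear": [0,0,0],"turn": [0,0,0],"claw": 0}
    - {"linear": [0,0,0],"turn": [0,0,0],"claw": 0}

```text
time: 31.63
position: [0.4819, 0.056, 0.3672]
tool_rot: [3.14, -0.072, 0.006]
ft_force: [-0.6, -0.1, -0.0]
grip_width: 0.997
```

```bash
python3 d.py 110 0 345; python3 -c "
from h import *
grab('wrist','w10.png')"
```

```text
t 31.6 cur [-96.6   1.5 367.2] grip mm 86.7 F [-0.6 -0.1 -0. ]
lin [6.88 0.06 0.77] turn [ 0.01 -0.06  0.01]
```

View pics/w10.png

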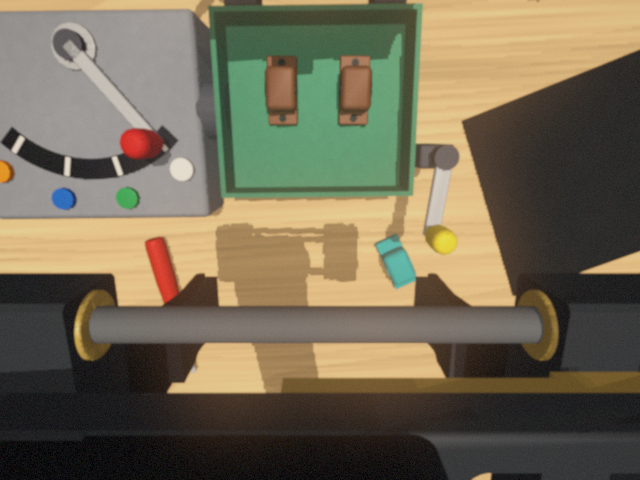

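Call:
move_arm:
  deltas:
    - {"linear": [1,0.01,0],"turn": [0,0,0],"claw": 0}
    - {"linear": [1,0.01,0],"turn": [0,0,0],"claw": 0}
    - {"linear": [1,0.01,0],"turn": [0,0,0],"claw": 0}
    - {"linear": [1,0.01,0],"turn": [0,0,0],"claw": 0}
    - {"linear": [1,0.01,0],"turn": [0,0,0],"claw": 0}
    - {"linear": [0.8,0.01,0],"turn": [0,0,0],"claw": 0}
    - {"linear": [0.5,0,0],"turn": [0,0,0],"claw": 0}
    - {"linear": [0.42,0,0],"turn": [0,0,0],"claw": 0}
    - {"linear": [0,0,0.4],"turn": [0,0,0],"claw": 0}
    - {"linear": [0,0,0.4],"turn": [0,0,0],"claw": 0}
    - {"linear": [0,0,0],"turn": [0,0,0],"claw": 0}
    - {"linear": [0,0,0],"turn": [0,0,0],"claw": 0}
    - {"linear": [0,0,0],"turn": [0,0,0],"claw": 0}

```text
time: 32.77
position: [0.6817, 0.0444, 0.3415]
tool_rot: [3.14, -0.072, -0.001]
ft_force: [0.2, 0.2, 0.2]
grip_width: 0.996
```

```bash
python3 d.py 105 0 344
```

```text
t 32.8 cur [103.6  -0.7 341.5] grip mm 86.7 F [0.2 0.2 0.2]
lin [ 0.05 -0.02 -0.08] turn [0.01 0.   0.01]
```

Call:
move_arm:
  deltas:
    - {"linear": [0.03,-0.02,-0.05],"turn": [0,0,0],"claw": 1}
    - {"linear": [0,0,0],"turn": [0,0,0],"claw": 1}
    - {"linear": [0,0,0],"turn": [0,0,0],"claw": 1}
    - {"linear": [0,0,0],"turn": [0,0,0],"claw": 1}
    - {"linear": [0,0,0],"turn": [0,0,0],"claw": 1}
    - {"linear": [0,0,0],"turn": [0,0,0],"claw": 1}
    - {"linear": [0,0,0],"turn": [0,0,0],"claw": 1}
    - {"linear": [0,0,0],"turn": [0,0,0],"claw": 1}
    - {"linear": [-0.3,0,0.01],"turn": [0,0,0],"claw": 1}
    - {"linear": [-0.39,0,0.04],"turn": [0,0,0],"claw": 1}
    - {"linear": [-0.39,0,0.05],"turn": [0,0,0],"claw": 1}
    - {"linear": [-0.76,0,0.17],"turn": [0,0,0],"claw": 1}
    - {"linear": [-0.74,0,0.25],"turn": [0,0,0],"claw": 1}
    - {"linear": [-0.71,0,0.32],"turn": [0,0,0],"claw": 1}
    - {"linear": [-0.68,0,0.39],"turn": [0,0,0],"claw": 1}
    - {"linear": [-0.64,0,0.46],"turn": [0,0,0],"claw": 1}
    - {"linear": [-0.59,0,0.52],"turn": [0,0,0],"claw": 1}
    - {"linear": [0,0,0],"turn": [0,0,0],"claw": 1}
    - {"linear": [0,0,0],"turn": [0,0,0],"claw": 1}
  grip_force: 30

```text
time: 34.35
position: [0.5271, 0.0531, 0.2764]
tool_rot: [-3.141, 0.071, 0.001]
ft_force: [2.0, 2.9, -3.9]
grip_width: 0.498
```

```bash
python3 d.py; echo expect at a=.8: -53.7 0 276.6
```

```text
t 34.4 cur [-51.4   0.8 276.4] grip mm 43.3 F [ 2.   2.9 -3.9]
expect at a=.8: -53.7 0 276.6
```

Call:
move_arm:
  deltas:
    - {"linear": [-0.53,0,0.57],"turn": [0,0,0],"claw": 1}
    - {"linear": [-0.47,0,0.62],"turn": [0,0,0],"claw": 1}
    - {"linear": [-0.41,0,0.67],"turn": [0,0,0],"claw": 1}
    - {"linear": [-0.34,0,0.7],"turn": [0,0,0],"claw": 1}
    - {"linear": [-0.27,0,0.74],"turn": [0,0,0],"claw": 1}
    - {"linear": [-0.19,0,0.76],"turn": [0,0,0],"claw": 1}
    - {"linear": [-0.06,0,0.38],"turn": [0,0,0],"claw": 1}
    - {"linear": [-0.06,0,0.39],"turn": [0,0,0],"claw": 1}
    - {"linear": [-0.02,0,0.3],"turn": [0,0,0],"claw": 1}
    - {"linear": [-0.01,0,0.3],"turn": [0,0,0],"claw": 1}
    - {"linear": [0,0,0.1],"turn": [0,0,0],"claw": 1}
    - {"linear": [0,0,0],"turn": [0,0,0],"claw": 1}
    - {"linear": [0,0,0],"turn": [0,0,0],"claw": 1}
    - {"linear": [0,0,0],"turn": [0,0,0],"claw": 1}

```text
time: 35.52
position: [0.4579, 0.0556, 0.1113]
tool_rot: [-3.141, 0.073, -0.003]
ft_force: [3.9, 1.2, -2.0]
grip_width: 0.498
```

```bash
python3 d.py -124 0 107.5
```

```text
t 35.5 cur [-120.6    0.   111.3] grip mm 43.3 F [ 3.9  1.2 -2. ]
lin [-0.11  0.    0.13] turn [-0.   -0.03  0.01]
```

Press it down a little further and watch the contact force.

Call:
move_arm:
  deltas:
    - {"linear": [-0.05,0,0.1],"turn": [0,0,0],"claw": 1}
    - {"linear": [-0.03,0,0.1],"turn": [0,0,0],"claw": 1}
    - {"linear": [0,0,0.06],"turn": [0,0,0],"claw": 1}
    - {"linear": [0,0,0],"turn": [0,0,0],"claw": 1}
    - {"linear": [0,0,0],"turn": [0,0,0],"claw": 1}
    - {"linear": [0,0,0],"turn": [0,0,0],"claw": 1}

```text
time: 36.02
position: [0.458, 0.0556, 0.108]
tool_rot: [3.139, -0.073, 0.01]
ft_force: [-4.9, -0.9, 29.5]
grip_width: 0.502
```

```bash
python3 d.py -124 0 107.5
```

```text
t 36.0 cur [-1.205e+02  1.000e-01  1.080e+02] grip mm 43.6 F [-4.9 -0.9 29.5]
lin [-0.12  0.    0.02] turn [ 0.03 -0.09  0.01]
```

Call:
move_arm:
  deltas:
    - {"linear": [0,0,-0.2],"turn": [0,0,0],"claw": 1}
    - {"linear": [0,0,0],"turn": [0,0,0],"claw": 0}
    - {"linear": [0,0,0],"turn": [0,0,0],"claw": 0}
    - {"linear": [0,0,0],"turn": [0,0,0],"claw": 0}
    - {"linear": [0,0,0],"turn": [0,0,0],"claw": 0}
    - {"linear": [0,0,0],"turn": [0,0,0],"claw": 0}
    - {"linear": [0,0,0],"turn": [0,0,0],"claw": 0}
    - {"linear": [0,0,-1],"turn": [0,0,0],"claw": 0}
    - {"linear": [0,0,-1],"turn": [0,0,0],"claw": 0}
    - {"linear": [0,0,-1],"turn": [0,0,0],"claw": 0}
    - {"linear": [0,0,-1],"turn": [0,0,0],"claw": 0}
    - {"linear": [0,0,-1],"turn": [0,0,0],"claw": 0}
    - {"linear": [0,1,0],"turn": [0,0,0],"claw": 0}
    - {"linear": [0,1,0],"turn": [0,0,0],"claw": 0}
    - {"linear": [0,1,0],"turn": [0,0,0],"claw": 0}
    - {"linear": [0,0.78,0],"turn": [0,0,0],"claw": 0}
    - {"linear": [0,0,0],"turn": [0,0,0],"claw": 0}
    - {"linear": [0,0,0],"turn": [0,0,0],"claw": 0}
    - {"linear": [0,0,0],"turn": [0,0,0],"claw": 0}

```text
time: 37.6
position: [0.4492, -0.0567, 0.2587]
tool_rot: [-3.14, 0.071, 0.001]
ft_force: [-0.1, -0.5, -0.6]
grip_width: 1.002
```

```bash
python3 d.py -122 -113 152; python3 -c "
from m import *
i,K,T=grab('wrist','w11.png'); p=np.load('mach.npy')
def q(uv,z): return (R.from_euler('z',-p[2]).apply(plane(K,T,uv,z)-[p[0],p[1],0])*1000).round(1)
print([(b,q(b[1],.158)) for b in blobs(i,'yellow')])"
```

```text
t 37.6 cur [-124.  -112.5  258.7] grip mm 87.2 F [-0.1 -0.5 -0.6]
lin [0.07 0.02 3.56] turn [-0.01  0.01  0.02]
[((916, [321.2, 241.8], [304, 225, 36, 36]), array([-120.3, -116.3,  158. ]))]
```

View pics/w11.png

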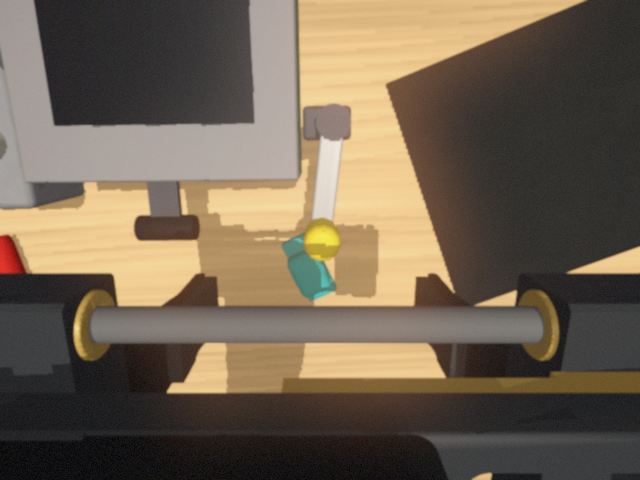

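Call:
move_arm:
  deltas:
    - {"linear": [0,0,0],"turn": [0,0,0.94],"claw": 0}
    - {"linear": [0,0,0],"turn": [0,0,0.94],"claw": 0}
    - {"linear": [0,0,0],"turn": [0,0,0.94],"claw": 0}
    - {"linear": [0,0,0],"turn": [0,0,0.94],"claw": 0}
    - {"linear": [0,0,0],"turn": [0,0,0.94],"claw": 0}
    - {"linear": [0,0,0],"turn": [0,0,0.94],"claw": 0}
    - {"linear": [0,0,0],"turn": [0,0,0.94],"claw": 0}
    - {"linear": [0,0,0],"turn": [0,0,0.94],"claw": 0}
    - {"linear": [0,0,0],"turn": [0,0,0.94],"claw": 0}
    - {"linear": [0,0,0],"turn": [0,0,0.94],"claw": 0}
    - {"linear": [0,0,0],"turn": [0,0,0.94],"claw": 0}
    - {"linear": [0,0,0],"turn": [0,0,0.94],"claw": 0}
    - {"linear": [0,0,0],"turn": [0,0,0],"claw": 0}
    - {"linear": [0,0,0],"turn": [0,0,0],"claw": 0}

```text
time: 38.82
position: [0.4494, -0.0565, 0.2589]
tool_rot: [2.875, -1.266, -0.0]
ft_force: [-0.4, -0.5, 0.2]
grip_width: 1.0
```

```bash
python3 d.py -123 -115 152 -45; python3 -c "
from h import *
print(ctrl.get_state()['joint_positions'].round(2))
q=np.array([1.43,1.4,1.2,1.0,.8,.6,.4,.2,.05,0,-.03]);P=np.c_[-50-75*np.sin(q),-125+75*np.cos(q)]
d=np.diff(P,axis=0)/30; c=np.sqrt(.5)
# tool x=(cos-45,sin-45), tool y=(-c,-c)
print(np.c_[(d[:,0]-d[:,1])*c,-(d[:,0]+d[:,1])*c].round(2).tolist())"
```

```text
t 38.8 cur [-123.8 -112.4  258.9] grip mm 87.0 F [-0.4 -0.5  0.2]
lin [0.08 0.04 3.56] turn [0.   0.   0.04]
[ 0.78 -0.1  -0.66  1.87 -0.07  1.36 -2.26]
[[-0.04, -0.06], [-0.25, -0.43], [-0.15, -0.47], [-0.06, -0.5], [0.04, -0.5], [0.14, -0.48], [0.23, -0.44], [0.23, -0.3], [0.09, -0.09], [0.05, -0.05]]
```

Call:
move_arm:
  deltas:
    - {"linear": [0.08,0.04,0.89],"turn": [0,0,0.04],"claw": 0}
    - {"linear": [0,0,0.89],"turn": [0,0,0],"claw": 0}
    - {"linear": [0,0,0.89],"turn": [0,0,0],"claw": 0}
    - {"linear": [0,0,0.89],"turn": [0,0,0],"claw": 0}
    - {"linear": [0,0,0],"turn": [0,0,0],"claw": 0}
    - {"linear": [0,0,0],"turn": [0,0,0],"claw": 1}
    - {"linear": [0,0,0],"turn": [0,0,0],"claw": 1}
    - {"linear": [0,0,0],"turn": [0,0,0],"claw": 1}
    - {"linear": [0,0,0],"turn": [0,0,0],"claw": 1}
    - {"linear": [0,0,0],"turn": [0,0,0],"claw": 1}
    - {"linear": [0,0,0],"turn": [0,0,0],"claw": 1}
    - {"linear": [0,0,0],"turn": [0,0,0],"claw": 1}
    - {"linear": [0,0,0],"turn": [0,0,0],"claw": 1}
    - {"linear": [0,0,0],"turn": [0,0,0],"claw": 1}
    - {"linear": [0,0,0],"turn": [0,0,0],"claw": 1}
    - {"linear": [0,0,0],"turn": [0,0,0],"claw": 1}
  grip_force: 15

```text
time: 40.15
position: [0.4505, -0.0602, 0.1523]
tool_rot: [-2.87, 1.276, -0.002]
ft_force: [1.8, 0.1, -1.4]
grip_width: 0.267
```

```bash
python3 d.py -123 -115 152 -45
```

```text
t 40.1 cur [-122.5 -116.   152.3] grip mm 23.3 F [ 1.8  0.1 -1.4]
lin [-0.03 -0.01  0.01] turn [-0.01 -0.01 -0.06]
```

Call:
move_arm:
  deltas:
    - {"linear": [-0.04,-0.06,0],"turn": [0,0,0],"claw": 1}
    - {"linear": [-0.25,-0.43,0],"turn": [0,0,0],"claw": 1}
    - {"linear": [-0.15,-0.47,0],"turn": [0,0,0],"claw": 1}
    - {"linear": [-0.06,-0.5,0],"turn": [0,0,0],"claw": 1}
    - {"linear": [0.04,-0.5,0],"turn": [0,0,0],"claw": 1}
    - {"linear": [0.14,-0.48,0],"turn": [0,0,0],"claw": 1}
    - {"linear": [0.23,-0.44,0],"turn": [0,0,0],"claw": 1}
    - {"linear": [0.23,-0.3,0],"turn": [0,0,0],"claw": 1}
    - {"linear": [0.09,-0.09,0],"turn": [0,0,0],"claw": 1}
    - {"linear": [0,0,0],"turn": [0,0,0],"claw": 1}
    - {"linear": [0,0,0],"turn": [0,0,0],"claw": 1}
    - {"linear": [0,0,0],"turn": [0,0,0],"claw": 1}
    - {"linear": [0,0,0],"turn": [0,0,0],"claw": 1}

```text
time: 41.23
position: [0.5261, 0.0016, 0.1511]
tool_rot: [-2.871, 1.274, 0.004]
ft_force: [-1.8, 5.0, -9.6]
grip_width: 0.269
```

```bash
python3 d.py -50 -50 152 -45
```

```text
t 41.2 cur [-49.9 -50.7 151.1] grip mm 23.4 F [-1.8  5.  -9.6]
lin [-0.02 -0.01 -0.03] turn [ 0.    0.03 -0.05]
```

Call:
move_arm:
  deltas:
    - {"linear": [0,0,0],"turn": [0,0,0],"claw": 0}
    - {"linear": [0,0,0],"turn": [0,0,0],"claw": 0}
    - {"linear": [0,0,0],"turn": [0,0,0],"claw": 0}
    - {"linear": [0,0,0],"turn": [0,0,0],"claw": 0}
    - {"linear": [0,0,0],"turn": [0,0,0],"claw": 0}
    - {"linear": [0,0,0],"turn": [0,0,0],"claw": 0}
    - {"linear": [0,0,-1],"turn": [0,0,0],"claw": 0}
    - {"linear": [0,0,-1],"turn": [0,0,0],"claw": 0}
    - {"linear": [0,0,-1],"turn": [0,0,0],"claw": 0}
    - {"linear": [0,0,-0.3],"turn": [0,0,0],"claw": 0}
    - {"linear": [0,0,0],"turn": [0,0,0],"claw": 0}

```text
time: 42.15
position: [0.5293, 0.0004, 0.2542]
tool_rot: [-2.87, 1.276, -0.009]
ft_force: [-0.7, -0.0, 0.3]
grip_width: 0.969
```

Call:
move_arm:
  deltas:
    - {"linear": [0,0,0],"turn": [0,0,-0.94],"claw": 0}
    - {"linear": [0,0,0],"turn": [0,0,-0.94],"claw": 0}
    - {"linear": [0,0,0],"turn": [0,0,-0.94],"claw": 0}
    - {"linear": [0,0,0],"turn": [0,0,-0.94],"claw": 0}
    - {"linear": [0,0,0],"turn": [0,0,-0.94],"claw": 0}
    - {"linear": [0,0,0],"turn": [0,0,-0.94],"claw": 0}
    - {"linear": [0,0,0],"turn": [0,0,-0.94],"claw": 0}
    - {"linear": [0,0,0],"turn": [0,0,-0.94],"claw": 0}
    - {"linear": [0,0,0],"turn": [0,0,-0.94],"claw": 0}
    - {"linear": [0,0,0],"turn": [0,0,-0.94],"claw": 0}
    - {"linear": [0,0,0],"turn": [0,0,-0.94],"claw": 0}
    - {"linear": [0,0,0],"turn": [0,0,-0.94],"claw": 0}
    - {"linear": [0,0,0],"turn": [0,0,0],"claw": 0}

```text
time: 43.23
position: [0.5266, 0.0002, 0.2494]
tool_rot: [-3.141, 0.074, 0.004]
ft_force: [-0.4, 0.4, 0.2]
grip_width: 0.999
```

Call:
move_arm:
  deltas:
    - {"linear": [0.08,-0.9,0],"turn": [0,0,0],"claw": 0}
    - {"linear": [0.08,-0.9,0],"turn": [0,0,0],"claw": 0}
    - {"linear": [0.08,-0.9,0],"turn": [0,0,0],"claw": 0}
    - {"linear": [0.08,-0.9,0],"turn": [0,0,0],"claw": 0}
    - {"linear": [0.08,-0.9,0],"turn": [0,0,0],"claw": 0}
    - {"linear": [0.08,-0.9,0],"turn": [0,0,0],"claw": 0}
    - {"linear": [0.08,-0.9,0],"turn": [0,0,0],"claw": 0}
    - {"linear": [0,-0.87,0],"turn": [0,0,0],"claw": 0}
    - {"linear": [0,0,0],"turn": [0,0,0],"claw": 0}
    - {"linear": [0,0,0],"turn": [0,0,0],"claw": 0}
    - {"linear": [0,0,0],"turn": [0,0,0],"claw": 0}

```text
time: 44.15
position: [0.5545, 0.2136, 0.25]
tool_rot: [3.139, -0.079, -0.002]
ft_force: [0.6, -0.1, 0.0]
grip_width: 0.997
```

```bash
python3 d.py -33.7 165 132 ; python3 -c "
from m import *
i,K,T=grab('wrist','w12.png'); p=np.load('mach.npy')
def q(uv,z): return (R.from_euler('z',-p[2]).apply(plane(K,T,uv,z)-[p[0],p[1],0])*1000).round(1)
for c,z in(('red',.148),('yellow',.161)): print([(b,q(b[1],z)) for b in blobs(i,c)])"
```

```text
t 44.1 cur [-31.5 162.4 250. ] grip mm 86.7 F [ 0.6 -0.1  0. ]
lin [-0.07 -0.09  3.93] turn [ 0.02  0.02 -0.05]
[((803, [310.5, 244.2], [292, 227, 38, 38]), array([-29.8, 165.2, 148. ])), ((872, [276.9, 363.9], [262, 344, 30, 50]), array([-116.1,  189.2,  148. ]))]
[((610, [620.9, 263.0], [600, 254, 40, 18]), array([-39. , -25.5, 161. ]))]
```

Call:
move_arm:
  deltas:
    - {"linear": [-0.07,-0.09,0.8],"turn": [0,0,0],"claw": 0}
    - {"linear": [0,0,0.8],"turn": [0,0,0],"claw": 0}
    - {"linear": [0,0,0.8],"turn": [0,0,0],"claw": 0}
    - {"linear": [0,0,0.8],"turn": [0,0,0],"claw": 0}
    - {"linear": [0,0,0.73],"turn": [0,0,0],"claw": 0}
    - {"linear": [0,0,0],"turn": [0,0,0],"claw": 0}
    - {"linear": [0,0,0],"turn": [0,0,0],"claw": 1}
    - {"linear": [0,0,0],"turn": [0,0,0],"claw": 1}
    - {"linear": [0,0,0],"turn": [0,0,0],"claw": 1}
    - {"linear": [0,0,0],"turn": [0,0,0],"claw": 1}
    - {"linear": [0,0,0],"turn": [0,0,0],"claw": 1}
    - {"linear": [0,0,0],"turn": [0,0,0],"claw": 1}
    - {"linear": [0,0,0],"turn": [0,0,0],"claw": 1}
    - {"linear": [0,0,0],"turn": [0,0,0],"claw": 1}
    - {"linear": [0,0,0],"turn": [0,0,0],"claw": 1}
    - {"linear": [0,0,0],"turn": [0,0,0],"claw": 1}
    - {"linear": [0,0,0],"turn": [0,0,0],"claw": 1}

```text
time: 45.62
position: [0.5528, 0.2174, 0.1332]
tool_rot: [-3.14, 0.077, -0.0]
ft_force: [-0.0, -0.3, 0.1]
grip_width: 0.314
```

Call:
move_arm:
  deltas:
    - {"linear": [-0.23,-0.32,0],"turn": [0,0,0],"claw": 1}
    - {"linear": [-0.2,-0.35,0],"turn": [0,0,0],"claw": 1}
    - {"linear": [-0.17,-0.36,0],"turn": [0,0,0],"claw": 1}
    - {"linear": [-0.13,-0.38,0],"turn": [0,0,0],"claw": 1}
    - {"linear": [-0.05,-0.19,0],"turn": [0,0,0],"claw": 1}
    - {"linear": [0,0,0],"turn": [0,0,0],"claw": 1}
    - {"linear": [0,0,0],"turn": [0,0,0],"claw": 1}
    - {"linear": [0,0,0],"turn": [0,0,0],"claw": 1}
    - {"linear": [0,0,0],"turn": [0,0,0],"claw": 1}

```text
time: 46.37
position: [0.529, 0.2664, 0.1326]
tool_rot: [3.139, -0.076, -0.008]
ft_force: [-5.8, -1.3, 2.0]
grip_width: 0.315
```

```bash
python3 d.py -57 213.2 132
```

```text
t 46.4 cur [-59.4 213.9 132.6] grip mm 27.4 F [-5.8 -1.3  2. ]
lin [0.08 0.02 0.02] turn [ 0.03  0.07 -0.02]
```

Release, rise and look.

Call:
move_arm:
  deltas:
    - {"linear": [0,0,0],"turn": [0,0,0],"claw": 0}
    - {"linear": [0,0,0],"turn": [0,0,0],"claw": 0}
    - {"linear": [0,0,0],"turn": [0,0,0],"claw": 0}
    - {"linear": [0,0,0],"turn": [0,0,0],"claw": 0}
    - {"linear": [0,0,0],"turn": [0,0,0],"claw": 0}
    - {"linear": [0,0,0],"turn": [0,0,0],"claw": 0}
    - {"linear": [0,0,-1],"turn": [0,0,0],"claw": 0}
    - {"linear": [0,0,-1],"turn": [0,0,0],"claw": 0}
    - {"linear": [0,0,-1],"turn": [0,0,0],"claw": 0}
    - {"linear": [0,0,-1],"turn": [0,0,0],"claw": 0}
    - {"linear": [0,0,-1],"turn": [0,0,0],"claw": 0}
    - {"linear": [0,0.8,-1],"turn": [0,0,0],"claw": 0}
    - {"linear": [0,1,-1],"turn": [0,0,0],"claw": 0}
    - {"linear": [0,1,0],"turn": [0,0,0],"claw": 0}
    - {"linear": [0,0,0],"turn": [0,0,0],"claw": 0}
    - {"linear": [0,0,0],"turn": [0,0,0],"claw": 0}

```text
time: 47.7
position: [0.5285, 0.1805, 0.3431]
tool_rot: [3.139, -0.084, 0.002]
ft_force: [0.3, -0.6, -0.0]
grip_width: 1.002
```

```bash
python3 d.py; python3 -c "
from m import *
i,K,T=grab('wrist','w13.png'); p=np.load('mach.npy')
def q(uv,z): return (R.from_euler('z',-p[2]).apply(plane(K,T,uv,z)-[p[0],p[1],0])*1000).round(1)
for c,z in(('red',.143),('yellow',.156),('green',.088)): print(c,[(b,q(b[1],z)) for b in blobs(i,c) if b[0]<3000])"
```

```text
t 47.7 cur [-55.9 128.1 343.1] grip mm 87.2 F [ 0.3 -0.6 -0. ]
red [((612, [218.4, 217.5], [204, 204, 30, 28]), array([-55.7, 213.5, 143. ])), ((553, [253.0, 289.6], [242, 273, 24, 33]), array([-123.9,  186.2,  143. ])), ((28, [264.6, 344.9], [260, 344, 11, 3]), array([-180.9,  177.7,  143. ]))]
yellow [((601, [526.0, 213.1], [510, 198, 31, 30]), array([-51.3, -50.8, 156. ]))]
green []
```

View pics/w13.png

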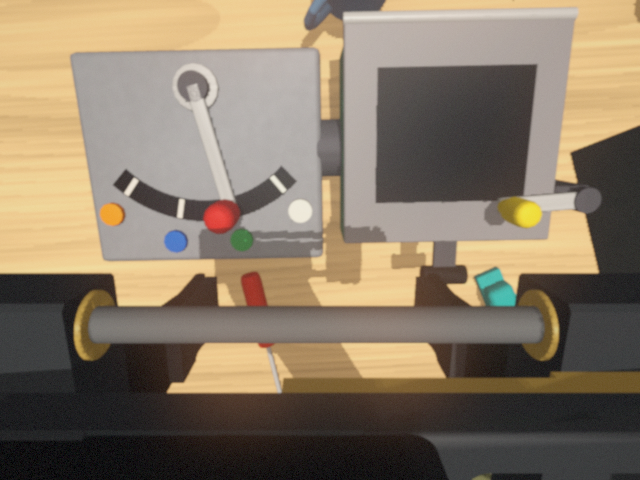

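```bash
python3 -c "
from bench import ctrl
print(ctrl.close_job())"
```

```text
the job is handed in; nothing more can be done
None
```

I ran the whole sequence and handed the job in at about 48 s of the 210 s allowed; the hand-in gives no verdict.

In order:
1. I threw the lever from between the blue and orange notches into the load notch.
2. I swung the latch to about 1.4 rad and raised the lid to about 1.55 rad.
3. I set both bearing blocks (only two were present) side by side in the tub.
4. I shut the lid, pressing until about 30 N pushed back.
5. I swung the latch back and threw the lever into the green marker's notch.

**Last checks:**
- **Lever:** the red knob was measured at (-56, 213) mm, against the green notch's (-57, 213).
- **Latch:** the yellow knob was at (-51, -51) mm, against (-50, -50) when fully latched.
- **Lid:** it looks shut in the last picture.
- **Blocks:** both were seen inside the tub before the lid was shut; I could not see them afterwards.
- **Other things:** the gripper was open and clear at hand-in. I never went near the glue bottle, mug or screwdriver; I did not measure how far they ended up from their starting places.

**What did not go smoothly:**
- **Latch:** on the first swing its knob slipped a little in the jaws, with about 23 N sideways, though it ended clear of the lid. For the way back I turned the jaws 45°, and it held.
- **First block:** estimates of its position differed by up to 10 mm between views. I used a middle value and the grasp held.

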